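# Change the specimens in a wear tester's magazine

## Task

Change the specimens in the wear tester: turn the lock knob clockwise until it clicks over to unlocked, draw each used specimen carrier out from under the bridge and lay it flat in the tray, and slide every fresh carrier from the mat under the bridge, one to a lane, until you feel it against the stop. Then turn the knob back until it clicks locked, with the sill up behind the carriers, and press the start button right down and let go. Leave the jar, brush and tape where they are.

Things in the scene. Friction and masses are not known exactly. Their poses are not given: they have to be found in the camera images.
- magazine: fixed specimen magazine: grey bed 184 mm wide (y), x = -125 to 115 mm, top 16 mm above the table. Origin on the table; x into the lanes, y to the left. Three lanes 40 mm wide between ribs 10 mm high, pointed at x = -38 mm. Bridge over x = 36 to 115 mm, underside 14 mm above the lane floors, top 42 mm above the table: carrier plates go under, posts stay in front. Stop face under it at x = 85 mm
- lane0 (a point): in the left (y = +56 mm) lane, on the lane floor: where the origin of a carrier lies when its front end rests against the lane's stop (magazine x = 40 mm, z = 16 mm); axes as the magazine's
- lane1 (a point): in the middle (y = 0) lane, on the lane floor: where the origin of a carrier lies when its front end rests against the lane's stop (magazine x = 40 mm, z = 16 mm); axes as the magazine's
- lane2 (a point): in the right (y = -56 mm) lane, on the lane floor: where the origin of a carrier lies when its front end rests against the lane's stop (magazine x = 40 mm, z = 16 mm); axes as the magazine's
- lock (a joint): lock knob on the bridge above the left lane: black bar grip 14 mm wide, 42 long, 28 high on a 44 mm disc, vertical axis. 0 rad = locked, bar along the magazine's x; clockwise from above to 1.3 = unlocked, which sinks the sill. Sprung over centre: resists up to about 0.25 N m, clicks past the middle (0.65) and stays at the end it is nearer to
- lock_grip (a point): on the knob's axis, where to grip its bar: 70 mm above the table; the bar spans 48 to 76 mm above the table. At magazine x = 78, y = 56 mm; turns with the knob
- sill (a joint): the locking sill, a 10 mm wide steel bar across all three lanes (magazine x = -18 to -8 mm). 0 = raised 8 mm above the lane floors, 3 mm behind the rear ends of carriers at their stops, so that they cannot come out; 0.0095 (m) = sunk below the floors. Only the lock knob moves it
- start (a joint): the tester's start button on top of the bridge, above the right lane: a 26 mm round push button, travel 6 mm (m, grows when pressed), about 5 N to push it right down; springs back
- start_top (a point): centre of the start button's top face, 64 mm above the table, at magazine x = 78, y = -56 mm
- tray: an open grey plastic tray, 150 (x) x 170 (y) x 24 mm, walls and floor 4 mm, fixed, empty at the start. Origin: centre of its underside
- mat: a thin grey mat, 190 x 270 x 2 mm, fixed, on which the fresh carriers lie at the start. Origin: centre of its underside
- fresh0: fresh specimen carrier, lying on the mat at the start (may be absent): a 90 x 36 x 8 mm aluminium plate with an upright black grip post (24 mm along, 12 mm across, top 44 mm above the plate's underside) centred at x = -30 mm. Origin: centre of the underside; x to the front end, which goes under the bridge first; z up. A thin steel specimen lies on the front half. About 0.1 kg
- fresh1: fresh specimen carrier, lying on the mat at the start (may be absent): a 90 x 36 x 8 mm aluminium plate with an upright black grip post (24 mm along, 12 mm across, top 44 mm above the plate's underside) centred at x = -30 mm. Origin: centre of the underside; x to the front end, which goes under the bridge first; z up. A thin steel specimen lies on the front half. About 0.1 kg
- fresh2: fresh specimen carrier, lying on the mat at the start (may be absent): a 90 x 36 x 8 mm aluminium plate with an upright black grip post (24 mm along, 12 mm across, top 44 mm above the plate's underside) centred at x = -30 mm. Origin: centre of the underside; x to the front end, which goes under the bridge first; z up. A thin steel specimen lies on the front half. About 0.1 kg
- used0: used specimen carrier, at the start in the left lane against its stop (may be absent): a 90 x 36 x 8 mm aluminium plate with an upright black grip post (24 mm along, 12 mm across, top 44 mm above the plate's underside) centred at x = -30 mm. Origin: centre of the underside; x to the front end, which goes under the bridge first; z up. A thin steel specimen lies on the front half. About 0.1 kg
- used1: used specimen carrier, at the start in the middle lane against its stop (may be absent): a 90 x 36 x 8 mm aluminium plate with an upright black grip post (24 mm along, 12 mm across, top 44 mm above the plate's underside) centred at x = -30 mm. Origin: centre of the underside; x to the front end, which goes under the bridge first; z up. A thin steel specimen lies on the front half. About 0.1 kg
- used2: used specimen carrier, at the start in the right lane against its stop (may be absent): a 90 x 36 x 8 mm aluminium plate with an upright black grip post (24 mm along, 12 mm across, top 44 mm above the plate's underside) centred at x = -30 mm. Origin: centre of the underside; x to the front end, which goes under the bridge first; z up. A thin steel specimen lies on the front half. About 0.1 kg
- jar: bystander: a white plastic jar, 56 mm across, 75 mm high; origin at the centre of its underside
- brush: bystander: a cleaning brush lying on the table; origin under its middle
- tape: bystander: a roll of paper tape lying flat, 84 mm across, 22 mm high; origin at the centre of its underside

How it is judged:
On the way, in this order (a step that is already met when the one before it is completed fails the run):
1. the lock knob has clicked over to unlocked and the sill is down (value of joint lock above 1.15 rad and value of joint sill above 0.008 m), for 0.2 s.
2. every used carrier lies flat in the tray and every fresh one is against the stop of a lane (((x of fresh0 in the frame of lane0 between -0.0045 and 0.004 m and y of fresh0 in the frame of lane0 between -0.005 and 0.005 m and z of fresh0 in the frame of lane0 between -0.003 and 0.004 m) or (x of fresh0 in the frame of lane1 between -0.0045 and 0.004 m and y of fresh0 in the frame of lane1 between -0.005 and 0.005 m and z of fresh0 in the frame of lane1 between -0.003 and 0.004 m) or (x of fresh0 in the frame of lane2 between -0.0045 and 0.004 m and y of fresh0 in the frame of lane2 between -0.005 and 0.005 m and z of fresh0 in the frame of lane2 between -0.003 and 0.004 m)) and ((x of fresh1 in the frame of lane0 between -0.0045 and 0.004 m and y of fresh1 in the frame of lane0 between -0.005 and 0.005 m and z of fresh1 in the frame of lane0 between -0.003 and 0.004 m) or (x of fresh1 in the frame of lane1 between -0.0045 and 0.004 m and y of fresh1 in the frame of lane1 between -0.005 and 0.005 m and z of fresh1 in the frame of lane1 between -0.003 and 0.004 m) or (x of fresh1 in the frame of lane2 between -0.0045 and 0.004 m and y of fresh1 in the frame of lane2 between -0.005 and 0.005 m and z of fresh1 in the frame of lane2 between -0.003 and 0.004 m)) and ((x of fresh2 in the frame of lane0 between -0.0045 and 0.004 m and y of fresh2 in the frame of lane0 between -0.005 and 0.005 m and z of fresh2 in the frame of lane0 between -0.003 and 0.004 m) or (x of fresh2 in the frame of lane1 between -0.0045 and 0.004 m and y of fresh2 in the frame of lane1 between -0.005 and 0.005 m and z of fresh2 in the frame of lane1 between -0.003 and 0.004 m) or (x of fresh2 in the frame of lane2 between -0.0045 and 0.004 m and y of fresh2 in the frame of lane2 between -0.005 and 0.005 m and z of fresh2 in the frame of lane2 between -0.003 and 0.004 m)) and x of used0 in the frame of tray between -0.075 and 0.075 m and y of used0 in the frame of tray between -0.085 and 0.085 m and z of used0 in the frame of tray between -0.002 and 0.014 m and angle between each of used0, used1, used2's own z axis and vertical below 0.2 rad and x of used1 in the frame of tray between -0.075 and 0.075 m and y of used1 in the frame of tray between -0.085 and 0.085 m and z of used1 in the frame of tray between -0.002 and 0.014 m and x of used2 in the frame of tray between -0.075 and 0.075 m and y of used2 in the frame of tray between -0.085 and 0.085 m and z of used2 in the frame of tray between -0.002 and 0.014 m), for 0.2 s.
3. the knob has clicked back to locked and the sill is up, with every fresh carrier home (value of joint lock below 0.15 rad and value of joint sill below 0.0015 m and ((x of fresh0 in the frame of lane0 between -0.0045 and 0.004 m and y of fresh0 in the frame of lane0 between -0.005 and 0.005 m and z of fresh0 in the frame of lane0 between -0.003 and 0.004 m) or (x of fresh0 in the frame of lane1 between -0.0045 and 0.004 m and y of fresh0 in the frame of lane1 between -0.005 and 0.005 m and z of fresh0 in the frame of lane1 between -0.003 and 0.004 m) or (x of fresh0 in the frame of lane2 between -0.0045 and 0.004 m and y of fresh0 in the frame of lane2 between -0.005 and 0.005 m and z of fresh0 in the frame of lane2 between -0.003 and 0.004 m)) and ((x of fresh1 in the frame of lane0 between -0.0045 and 0.004 m and y of fresh1 in the frame of lane0 between -0.005 and 0.005 m and z of fresh1 in the frame of lane0 between -0.003 and 0.004 m) or (x of fresh1 in the frame of lane1 between -0.0045 and 0.004 m and y of fresh1 in the frame of lane1 between -0.005 and 0.005 m and z of fresh1 in the frame of lane1 between -0.003 and 0.004 m) or (x of fresh1 in the frame of lane2 between -0.0045 and 0.004 m and y of fresh1 in the frame of lane2 between -0.005 and 0.005 m and z of fresh1 in the frame of lane2 between -0.003 and 0.004 m)) and ((x of fresh2 in the frame of lane0 between -0.0045 and 0.004 m and y of fresh2 in the frame of lane0 between -0.005 and 0.005 m and z of fresh2 in the frame of lane0 between -0.003 and 0.004 m) or (x of fresh2 in the frame of lane1 between -0.0045 and 0.004 m and y of fresh2 in the frame of lane1 between -0.005 and 0.005 m and z of fresh2 in the frame of lane1 between -0.003 and 0.004 m) or (x of fresh2 in the frame of lane2 between -0.0045 and 0.004 m and y of fresh2 in the frame of lane2 between -0.005 and 0.005 m and z of fresh2 in the frame of lane2 between -0.003 and 0.004 m))), for 0.2 s.
4. the start button is pressed right down (value of joint start above 0.0045 m), for 0.05 s.
At the end, for the whole second after the job is handed in: Fresh carriers against lane stops (origin within 4.5 mm of home along the lane, 5 mm across); used ones flat (0.2 rad) on the tray floor; all at rest; lock under 0.15 rad, sill up (under 1.5 mm); start button pressed over 4.5 mm after locking, then let go (all of step 3 and x of used0 in the frame of tray between -0.075 and 0.075 m and y of used0 in the frame of tray between -0.085 and 0.085 m and z of used0 in the frame of tray between -0.002 and 0.014 m and angle between each of used0, used1, used2's own z axis and vertical below 0.2 rad and x of used1 in the frame of tray between -0.075 and 0.075 m and y of used1 in the frame of tray between -0.085 and 0.085 m and z of used1 in the frame of tray between -0.002 and 0.014 m and x of used2 in the frame of tray between -0.075 and 0.075 m and y of used2 in the frame of tray between -0.085 and 0.085 m and z of used2 in the frame of tray between -0.002 and 0.014 m and linear speed of each of fresh0, fresh1, fresh2, used0, used1, used2 below 0.02 m/s and value of joint start below 0.002 m); the robot touches nothing.
It fails at once if the jar is displaced by more than 3 cm (distance of jar from where it was at the start of the episode above 0.03 m).
It fails at once if the brush is displaced by more than 3 cm (distance of brush from where it was at the start of the episode above 0.03 m).
It fails at once if the tape is displaced by more than 3 cm (distance of tape from where it was at the start of the episode above 0.03 m).
Of fresh0, fresh1, fresh2 only 2 to 3 are there at a start; the rules pass over those that are not, and their reading is None.
Of used0, used1, used2 only 2 to 3 are there at a start; the rules pass over those that are not, and their reading is None.
At some moment in a run one of fresh0, fresh1, fresh2 may be knocked a few centimetres aside while the robot is not near it.
Once in a run the grip may slacken for a moment while it holds something.
It also fails if it takes over 210 s, if anything falls off the work surface, if the arm or the gripper's body presses on something with over 40 N, if the wrist force passes 120 N, or if a joint passes its speed limit or range.

## Robot

A 7-joint arm with a two-finger parallel gripper is mounted at the origin on the work surface. World frame = base frame: x ahead of the robot, y to its left, z up, the work surface at z = 0. Lengths are in m, angles in rad, forces in N, time in s.
With the tool pointing down it reaches from about 0.425 to 0.875 m from the base axis. Payload 4.7 kg.
Tool frame: the origin (TCP) lies midway between the tips of the shut fingers; the grasp point (between the pads) lies bot.tcp_to_grasp behind it (bot.tcp_to_grasp is the distance from the TCP to the grasp point, in m); z points along the fingers, y is the line along which they close (so a half turn about z gives the same grasp; the last joint's range is limited). The gripper opens to 87 mm and grips with 3 to 60 N. Pads are 19 mm wide; open, the fingers measure 117 mm over their backs; the gripper's body (75 mm by 190 mm) begins 51 mm behind the grasp point.
Start: joints at [-1.281, 0.321, -0.07, 1.45, 0.023, 1.371, -0.057], TCP at [0.177, 0.625, 0.223] pointing down, gripper open.
Joint ranges: [-2.86, 2.86], [-0.3, 2.09], [-1.38, 1.24], [0.06, 2.45], [-1.56, 4.7], [0.09, 2.05], [-2.69, 2.69]. Speed limits (rad/s): [2.57, 2.57, 3.14, 3.14, 3.14, 3.14, 3.14].

## Interface

Orientations are given as a 3x3 rotation matrix whose columns are the frame's x, y, z axes.
In Python, from station import monitor, vision, ticket, bot gives the robot as it stands. The module is installed in compiled form; this text tells all that it offers.
- The arm moves only by the tool step_arm, never from a script. Its argument "commands" is text: rows parted by semicolons, each of 6 numbers parted by spaces: the shift along the tool's x, y, z normalised to -1 to 1, where 1 is 0.02 m, then the turn, a rotation vector about the tool's x, y, z normalised to -1 to 1, where 1 is 5 degrees. A call has 1 to 20 rows; each row shifts and turns the commanded pose from where the row before left it, along the tool's axes as they then stand; what a row does not reach is not made up. A row lasts 1/12 s, in which the tool goes at most 41.7 mm and 7.16 degrees, less where a joint would pass 70% of its speed; a pose out of reach is approached as far as the arm can. A call with a number of a shift or a turn outside -1 to 1 is refused whole. A call with a gripper value outside its range is refused whole. "fingers" is the closure, from -1 (fully open) to 1 (shut), set as the call begins (left out, the last holds). The fingers move at their own pace and stop on an object; the grip force is fixed at half the most. Time passes only in rows, so rows that do not move let the fingers close. It gives the time, the measured TCP pose, the force, the opening and the grip force at its end, in the units of the state.
- monitor.read_state(): the state, without advancing time (a new reading comes with each control period).
- vision.grab_frame(name): name is "scene" or "top" or "wrist"; returns (picture, depth): 384x512x3 uint8, blue, green, red; 384x512 float32, m along the optical axis (not along the pixel's ray), 0 where there is no reading.
- vision.calibration(name): a dict with "fx", "fy", "cx", "cy" (pixels), "R" (3x3) and "t" (3): a world point X has camera coordinates R X + t. Camera axes: x right, y down, z forward; pixel columns grow to the right and rows downward; lengths in m; the calibration is good to about 2 mm. A picture is of the moment at which its call begins: read the wrist's pose just before it. calibration takes no time and is no camera call; for the wrist camera it gives the pose at the moment of the call.
- ticket.close_job(): hands the job in; it is judged then, once.
The state is a dict: "t": time; "qpos": joint angles; "joint_velocities": joint speeds; "tau": joint torques, N m; "tool_pos": TCP position; "orientation": TCP orientation; "wrist_force": force on the tool from outside, world axes, zero at the start; "wrist_torque": the same for the moment, N m; "width": opening from 0.0 (shut) to 1.0 (fully open); "gripper_force": force on a finger pad.
Only numpy, scipy, OpenCV 4.12 (cv2) and the standard library are available. Lean on these libraries where they do the work, as an engineer would, in place of code of your own. Each camera call takes 0.05 s, during which the arm holds its last target. There are 200 camera calls.

## Working session

There is one attempt and no reset: what is moved stays moved. The work goes in short steps, Python scripts to look and compute and a tool call to move; the robot and the scene stay as the last step left them, time stands still between calls to the robot, and variables do not carry over. Pictures are saved under pics/ and viewed, at most 14 in all, crops included, and the job is handed in when it is done.

Besides the shell and the picture viewer there is one more tool, called after "Request:" as name(argument=value, ...) on one line, values as JSON. step_arm: Moves the arm, as the interface text tells. Scaled input: -1 to 1 covers 0.02 m each way for a shift and 5 degrees each way for a turn. Its arguments: {"type":"object","properties":{"commands":{"type":"string"},"fingers":{"type":"number"}},"required":["commands"]}

```bash
mkdir -p pics; cat > h.py <<'E'
import numpy as np, cv2
from station import monitor, vision, ticket, bot
def grab(n):
    c=vision.calibration(n); im,d=vision.grab_frame(n); return im,d,c
def world(d,c):
    v,u=np.mgrid[0:d.shape[0],0:d.shape[1]]
    P=np.stack([(u-c['cx'])/c['fx']*d,(v-c['cy'])/c['fy']*d,d],-1)
    W=(P-np.array(c['t']))@np.array(c['R'])
    W[d==0]=np.nan
    return W
E
python3 - <<'E'
from h import *
s=monitor.read_state(); print(s['t'],s['tool_pos'],s['orientation'],s['width'],bot.tcp_to_grasp)
for n in('top','scene'):
    im,d,c=grab(n); cv2.imwrite(f'pics/{n}0.png',im); np.savez(f'{n}0.npz',im=im,d=d,W=world(d,c)); print(n,c)
E
```

```text
0.0 [0.17691629 0.62487005 0.22147275] [[-9.62209587e-01  2.72309634e-01 -4.17069188e-04]
 [ 2.72309932e-01  9.62207772e-01 -1.87214106e-03]
 [-1.08494832e-04 -1.91496415e-03 -9.99998161e-01]] 0.9973501452668204 0.0187
top {'fx': 464.574027264768, 'fy': 464.574027264768, 'cx': 253.14579875625097, 'cy': 194.97220977711515, 'R': array([[-0.01366988, -0.99990478,  0.00188775],
       [-0.99791876,  0.01352369, -0.06304968],
       [ 0.06301815, -0.0027457 , -0.9980086 ]]), 't': array([0.0148197 , 0.55748276, 1.12351979])}
scene {'fx': 410.6169637380729, 'fy': 410.6169637380729, 'cx': 258.4130162619156, 'cy': 188.8469863909349, 'R': array([[ 0.83311289,  0.55307327, -0.00573285],
       [ 0.39364335, -0.60017569, -0.69630026],
       [-0.38854578,  0.57784002, -0.71772772]]), 't': array([-0.4980147 , -0.15421623,  1.27640207])}
```

View pics/top0.png

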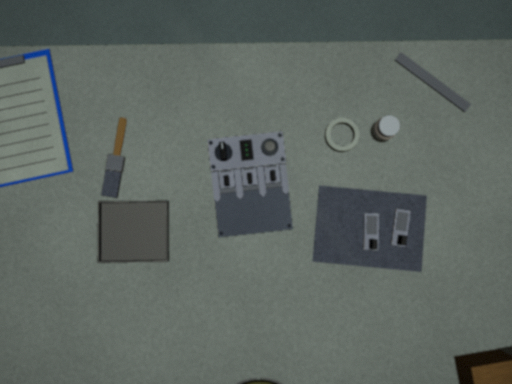

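View pics/scene0.png

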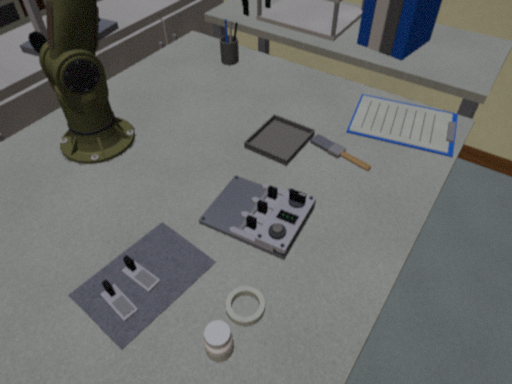

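The top view shows the magazine at about (250,185), with three used carriers whose posts are at (226,180), (249,178) and (272,176). The knob is at (223,151) and the button at (269,147). The tray is at (133,231), and two fresh carriers are on the mat with posts at (373,243) and (402,240). The scene view agrees. Next I measure poses from depth.

```bash
cat > m.py <<'E'
from h import *
from scipy import ndimage as ni
def blobs(W,lo,hi,box,amin=15):
    x,y,z=W[...,0],W[...,1],W[...,2]
    m=(z>lo)&(z<hi)&(x>box[0])&(x<box[1])&(y>box[2])&(y<box[3])
    l,n=ni.label(m)
    for i in range(1,n+1):
        p=W[l==i]
        if len(p)<amin: continue
        r=cv2.minAreaRect((p[:,:2]*1000).astype(np.float32))
        print(len(p),'med',np.round(np.median(p,0),4),'rect c',np.round(r[0],1),'size',np.round(r[1],1),'ang',round(r[2],1))
if __name__=='__main__':
    for n in('top','scene'):
        W=np.load(n+'0.npz')['W']
        print(n,'table z',np.nanmedian(W[...,2]))
        print('high(52-85)');blobs(W,.052,.085,(.35,.95,-.2,.2))
        print('bridge');blobs(W,.037,.047,(.35,.95,-.2,.2),60)
        print('bed');blobs(W,.011,.047,(.35,.95,-.2,.2),200)
        print('fresh plate+');blobs(W,.0065,.07,(.3,.65,-.5,-.15))
        print('fresh post');blobs(W,.03,.07,(.3,.65,-.5,-.15),6)
        print('tray');blobs(W,.014,.04,(.3,.65,.15,.45))
        print('tray all');blobs(W,.002,.04,(.3,.65,.15,.45),200)
E
python3 m.py
```

```text
top table z 0.0008885465567851183
high(52-85)
218 med [ 0.6707 -0.0341  0.0575] rect c [672.1 -33.3] size [39.3 38.9] ang 43.7
118 med [0.6604 0.0767 0.0764] rect c [661.   77.5] size [42.6 14. ] ang 5.8
53 med [ 0.6037 -0.0404  0.0606] rect c [603.9 -40.3] size [23.6 11.9] ang 5.6
53 med [0.5979 0.0164 0.0607] rect c [598.1  15.4] size [11.8 23.4] ang 89.5
52 med [0.5913 0.0711 0.0605] rect c [592.4  70.4] size [22.3 11.8] ang 3.0
bridge
1893 med [0.6603 0.0206 0.0427] rect c [664.7  21.7] size [ 79.9 184.2] ang 5.5
bed
6707 med [0.5744 0.0134 0.0226] rect c [585.   13.9] size [240.4 184.2] ang 5.6
fresh plate+
549 med [ 0.4742 -0.3513  0.0118] rect c [ 473.2 -355.3] size [37.8 91.8] ang 80.0
538 med [ 0.4653 -0.2793  0.0117] rect c [ 465.5 -282.7] size [39.  88.7] ang 88.3
fresh post
68 med [ 0.4447 -0.3479  0.0457] rect c [ 444.7 -349.3] size [13.3 21.4] ang 89.4
66 med [ 0.435  -0.2791  0.0458] rect c [ 435.9 -280. ] size [12.5 22.1] ang 89.9
tray
590 med [0.6065 0.3536 0.0187] rect c [606.3 353.5] size [42.1 93.6] ang 80.7
565 med [0.4724 0.2999 0.0237] rect c [474.8 301.4] size
[... 787 characters left out ...]
5] ang 5.4
227 med [ 0.7053 -0.187   0.0207] rect c [ 706.9 -187.2] size [25.  75.2] ang 89.9
fresh plate+
617 med [ 0.4636 -0.2853  0.0106] rect c [ 466.7 -283.2] size [36.5 92.8] ang 86.8
703 med [ 0.4728 -0.3563  0.0106] rect c [ 475.2 -355.9] size [36.4 90.7] ang 80.4
fresh post
85 med [ 0.4394 -0.2829  0.0439] rect c [ 436.7 -281.5] size [12.2 26.7] ang 85.1
91 med [ 0.4492 -0.3518  0.0444] rect c [ 445.3 -350.8] size [12.1 27.8] ang 81.3
tray
447 med [0.4756 0.2843 0.02  ] rect c [475.5 301.6] size [176.3 152.7] ang 90.0
248 med [0.6075 0.3516 0.0169] rect c [606.2 351.8] size [43.9 92.4] ang 81.1
tray all
2036 med [0.4912 0.3224 0.0064] rect c [518.8 304.9] size [205.6 253.3] ang 83.1
```

Magazine yaw is about 5.5° with its origin near (590, 14.5). The tray is at (475, 301.5) with yaw of about 0. First I move above the knob with tool x pointing along the magazine's -x.

Request:
step_arm(commands="0 0 0 0 0 -0.85;0 0 0 0 0 -0.85;0 0 0 0 0 -0.85;0 0 0 0 0 -0.85;0 0 0 0 0 -0.86;-0.72 -0.98 0.1 0 0 0;-0.72 -0.98 0.1 0 0 0;-0.72 -0.98 0.1 0 0 0;-0.72 -0.98 0.1 0 0 0;-0.72 -0.98 0.1 0 0 0;-0.72 -0.98 0.1 0 0 0;-0.72 -0.98 0.1 0 0 0;-0.72 -0.98 0.1 0 0 0;-0.72 -0.98 0.1 0 0 0;-0.72 -0.98 0.1 0 0 0;-0.72 -0.98 0.1 0 0 0;-0.72 -0.98 0.1 0 0 0;-0.72 -0.98 0.1 0 0 0;-0.72 -0.98 0.1 0 0 0;-0.72 -0.98 0.1 0 0 0", fingers=0.1)

```text
t: 1.77
tool_pos: [0.4206, 0.3523, 0.1921]
orientation: [[-0.995, -0.096, -0.001], [-0.096, 0.995, -0.0], [0.001, -0.0, -1.0]]
wrist_force: [-0.0, 0.1, -0.7]
width: 0.452
gripper_force: 0.0
```

Request:
step_arm(commands="-0.72 -0.98 0.1 0 0 0;-0.72 -0.98 0.1 0 0 0;-0.72 -0.98 0.1 0 0 0;-0.72 -0.98 0.1 0 0 0;-0.72 -0.98 0.1 0 0 0;-0.72 -0.98 0.1 0 0 0;-0.72 -0.98 0.1 0 0 0;-0.72 -0.98 0.1 0 0 0;-0.72 -0.98 0.1 0 0 0;-0.72 -0.98 0.1 0 0 0;-0.72 -0.98 0.1 0 0 0;-0.72 -0.98 0.1 0 0 0;-0.72 -0.98 0.1 0 0 0;-0.72 -0.98 0.1 0 0 0;-0.72 -0.98 0.1 0 0 0;0 0 0 0 0 0")

```text
t: 3.1
tool_pos: [0.6653, 0.0749, 0.1613]
orientation: [[-0.996, -0.089, 0.0], [-0.089, 0.996, -0.005], [0.0, -0.005, -1.0]]
wrist_force: [-0.9, -1.2, -0.1]
width: 0.448
gripper_force: 0.0
```

```bash
cat >> h.py <<'E'
def go(x,y,z,head):
    "needed shift (units of 20 mm, tool axes after turning) and turn (units of 5 deg)"
    s=monitor.read_state(); R=np.array(s['orientation']); p=np.array(s['tool_pos'])
    h=np.degrees(np.arctan2(R[1,0],R[0,0])); t=(head-h+180)%360-180
    a=np.radians(head); X=np.array([np.cos(a),np.sin(a),0]);Y=np.array([np.sin(a),-np.cos(a),0])
    d=np.array([x,y,z])-p
    print('t',round(s['t'],2),'pos',p.round(4),'head',round(h,2),'shift',np.round([d@X/.02,d@Y/.02,-d[2]/.02],2),'turn z',round(-t/5,2),'tilt',R[:2,2].round(4),'F',np.round(s['wrist_force'],1),'q',np.round(s['qpos'],2))
MO=np.array([.590,.0145]); MY=5.5
def mag(x,y):
    a=np.radians(MY); return MO+np.array([x*np.cos(a)-y*np.sin(a),x*np.sin(a)+y*np.cos(a)])/1000
E
python3 - <<'E'
from h import *
from m import blobs
im,d,c=grab('wrist'); W=world(d,c); cv2.imwrite('pics/w1.png',im)
print('high');blobs(W,.052,.085,(.35,.95,-.2,.2),100)
print('bridge');blobs(W,.037,.047,(.35,.95,-.2,.2),500)
go(*mag(78,56),.054,185.5)
E
```

```text
high
414 med [0.5977 0.016  0.0605] rect c [598.   15.2] size [23.4 12.4] ang 5.5
363 med [0.5928 0.0709 0.0608] rect c [592.9  70.9] size [23.  10.7] ang 5.2
464 med [ 0.6034 -0.0386  0.0604] rect c [603.7 -40.1] size [23.6 12. ] ang 6.4
780 med [0.6584 0.0772 0.0766] rect c [660.9  77.5] size [41.3 13.7] ang 5.3
1385 med [ 0.6693 -0.031   0.0556] rect c [672.  -33.8] size [40.8 41. ] ang 38.7
bridge
10686 med [0.6558 0.0213 0.0429] rect c [664.1  21.7] size [ 78.8 183.8] ang 5.3
t 3.15 pos [0.664  0.0777 0.1615] head -174.79 shift [0.09 0.01 5.37] turn z -0.06 tilt [-0.001  -0.0024] F [ 0.6 -0.6  0.2] q [-0.41  0.4   0.33  1.49 -0.13  1.27  1.6 ]
```

View pics/w1.png

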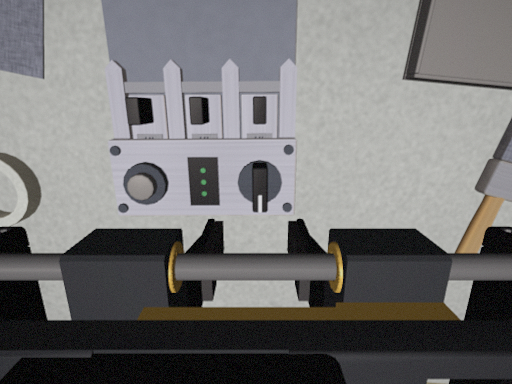

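The wrist view has the knob bar at (260,185) running along x, the button at (140,183), and used posts in all three lanes at (138,110), (198,110) and (260,110). I descend on the knob and grip it.

Request:
step_arm(commands="0.13 0 0.67 0 0 -0.06;0 0 0.67 0 0 0;0 0 0.67 0 0 0;0 0 0.67 0 0 0;0 0 0.67 0 0 0;0 0 0.67 0 0 0;0 0 0.67 0 0 0;0 0 0.67 0 0 0;0 0 0 0 0 0;0 0 0 0 0 0")

```text
t: 3.98
tool_pos: [0.6601, 0.0812, 0.0542]
orientation: [[-0.995, -0.101, -0.002], [-0.101, 0.995, -0.0], [0.002, -0.0, -1.0]]
wrist_force: [-0.3, -0.4, 0.6]
width: 0.449
gripper_force: 0.0
```

Request:
step_arm(commands="0 0 0 0 0 0;0 0 0 0 0 0;0 0 0 0 0 0;0 0 0 0 0 0;0 0 0 0 0 0;0 0 0 0 0 0", fingers=1)

```text
t: 4.48
tool_pos: [0.6618, 0.0778, 0.0563]
orientation: [[-0.995, -0.099, 0.002], [-0.099, 0.995, -0.003], [-0.002, -0.004, -1.0]]
wrist_force: [0.3, -5.6, 0.9]
width: 0.159
gripper_force: 30.0
```

Request:
step_arm(commands="0 0 0 0 0 0.95;0 0 0 0 0 0.95;0 0 0 0 0 0.95;0 0 0 0 0 0.95;0 0 0 0 0 0.95;0 0 0 0 0 0.95;0 0 0 0 0 0.95;0 0 0 0 0 0.95;0 0 0 0 0 0.95;0 0 0 0 0 0.95;0 0 0 0 0 0.95;0 0 0 0 0 0.95;0 0 0 0 0 0.95;0 0 0 0 0 0.95;0 0 0 0 0 0.95;0 0 0 0 0 0.8;0 0 0 0 0 0;0 0 0 0 0 0")

```text
t: 5.98
tool_pos: [0.662, 0.0781, 0.0563]
orientation: [[-0.35, 0.937, 0.003], [0.937, 0.35, -0.003], [-0.004, 0.001, -1.0]]
wrist_force: [0.6, -3.9, 1.9]
width: 0.16
gripper_force: 30.0
```

Request:
step_arm(commands="0 0 0 0 0 0;0 0 0 0 0 0;0 0 0 0 0 0", fingers=0.3)

```text
t: 6.23
tool_pos: [0.6606, 0.0824, 0.0554]
orientation: [[-0.352, 0.936, -0.0], [0.936, 0.352, 0.001], [0.001, 0.0, -1.0]]
wrist_force: [-0.5, 0.2, -0.0]
width: 0.296
gripper_force: 0.0
```

Request:
step_arm(commands="0 0 -1 0 0 0;0 0 -1 0 0 0;0 0 -1 0 0 -1;0 0 -1 0 0 -1;0 0 -1 0 0 -1;0 0 0 0 0 -1;0 0 0 0 0 -1;0 0 0 0 0 -1;0 0 0 0 0 -1;0 0 0 0 0 -1;0 0 0 0 0 -1;0 0 0 0 0 -1;0 0 0 0 0 -1;0 0 0 0 0 -1;0 0 0 0 0 -1;0 0 0 0 0 -1;0 0 0 0 0 -0.2;0 0 0 0 0 0")

```text
t: 7.73
tool_pos: [0.6606, 0.0819, 0.1553]
orientation: [[-1.0, -0.027, -0.0], [-0.027, 1.0, 0.001], [0.0, 0.001, -1.0]]
wrist_force: [1.0, 0.2, 0.2]
width: 0.353
gripper_force: 0.0
```

```bash
sed -i 's/^MO=.*/MO=np.array([.5888,.0145]); MY=5.4/' h.py; python3 - <<'E'
from h import *
from m import blobs
im,d,c=grab('wrist'); W=world(d,c)
print('high');blobs(W,.052,.085,(.35,.95,-.2,.2),100)
go(*mag(10,-56),.036,185.4)
E
```

```text
high
390 med [0.5927 0.0709 0.0607] rect c [593.   70.9] size [23.7 12.1] ang 1.6
433 med [0.5976 0.0163 0.0606] rect c [598.1  15.4] size [23.5 12.2] ang 5.4
487 med [ 0.6032 -0.0385  0.0604] rect c [603.4 -40.3] size [23.9 12.9] ang 4.9
1403 med [ 0.6691 -0.0306  0.0556] rect c [671.8 -33.3] size [40.1 41. ] ang 84.9
993 med [0.659  0.0775 0.0764] rect c [661.3  77.4] size [14.4 42. ] ang 20.5
t 7.78 pos [0.6607 0.0818 0.1553] head -178.53 shift [ 3.39 -5.81  5.97] turn z -0.79 tilt [-0.0002  0.0006] F [0.1 0.5 0.3] q [-0.45  0.4   0.38  1.51 -0.15  1.26  1.54]
```

The knob bar has turned by about 75°, so it's unlocked. Now used0 in the left lane.

Request:
step_arm(commands="0 0 0 0 0 -0.79;0.86 -0.05 0 0 0 0;0.86 -0.05 0 0 0 0;0.85 -0.06 0 0 0 0;0.85 -0.06 0 0 0 0;0 0 0.7 0 0 0;0 0 0.7 0 0 0;0 0 0.7 0 0 0;0 0 0.7 0 0 0;0 0 0 0 0 0;0 0 0 0 0 0;0 0 0 0 0 0")

```text
t: 8.78
tool_pos: [0.5937, 0.0705, 0.1002]
orientation: [[-0.995, -0.095, 0.001], [-0.095, 0.995, 0.0], [-0.001, 0.0, -1.0]]
wrist_force: [-0.2, 0.3, 0.7]
width: 0.352
gripper_force: 0.0
```

```bash
python3 - <<'E'
from h import *
go(.593,.0709,.036,185.4)
E
```

```text
t 8.78 pos [0.5937 0.0705 0.1002] head -174.54 shift [0.03 0.02 3.21] turn z 0.01 tilt [0.0011 0.0003] F [-0.2  0.3  0.7] q [-0.47  0.31  0.37  1.75 -0.12  1.11  1.6 ]
```

Request:
step_arm(commands="0 0 0.8 0 0 0;0 0 0.8 0 0 0;0 0 0.8 0 0 0;0 0 0.8 0 0 0;0 0 0 0 0 0;0 0 0 0 0 0")

```text
t: 9.28
tool_pos: [0.5933, 0.0704, 0.0358]
orientation: [[-0.995, -0.096, -0.0], [-0.096, 0.995, -0.0], [0.0, -0.0, -1.0]]
wrist_force: [0.8, 0.2, 0.3]
width: 0.347
gripper_force: 0.0
```

Request:
step_arm(commands="0 0 0 0 0 0;0 0 0 0 0 0;0 0 0 0 0 0;0 0 0 0 0 0;0 0 0 0 0 0;0.4 0 0 0 0 0;0.5 0 0 0 0 0;0.5 0 0 0 0 0;0.5 0 0 0 0 0;0.5 0 0 0 0 0;0.5 0 0 0 0 0;0.5 0 0 0 0 0;0.2 0 0 0 0 0;0 0 0 0 0 0;0 0 0 0 0 0", fingers=1)

```text
t: 10.53
tool_pos: [0.5206, 0.0635, 0.0361]
orientation: [[-0.995, -0.096, -0.0], [-0.096, 0.995, 0.001], [0.0, 0.001, -1.0]]
wrist_force: [0.3, -0.9, 8.7]
width: 0.134
gripper_force: 30.0
```

Request:
step_arm(commands="0 0 -0.5 0 0 0;0 0 -0.5 0 0 0;0 0 -0.8 0 0 0;0 0 -0.8 0 0 0;0 0 -0.8 0 0 0;0 0 0 0 0 0")

```text
t: 11.03
tool_pos: [0.5224, 0.0636, 0.1062]
orientation: [[-0.995, -0.096, 0.003], [-0.096, 0.995, 0.001], [-0.003, 0.001, -1.0]]
wrist_force: [1.5, -0.0, -0.9]
width: 0.132
gripper_force: 30.0
```

```bash
python3 - <<'E'
from h import *
go(.442,.3015+.046,.08,180)
im,d,c=grab('wrist'); cv2.imwrite('pics/w2.png',im)
E
```

```text
t 11.03 pos [0.5224 0.0636 0.1062] head -174.51 shift [ 4.02 14.2   1.31] turn z 1.1 tilt [0.0031 0.0011] F [ 1.5 -0.  -0.9] q [-0.51  0.15  0.37  1.91 -0.06  1.09  1.55]
```

View pics/w2.png

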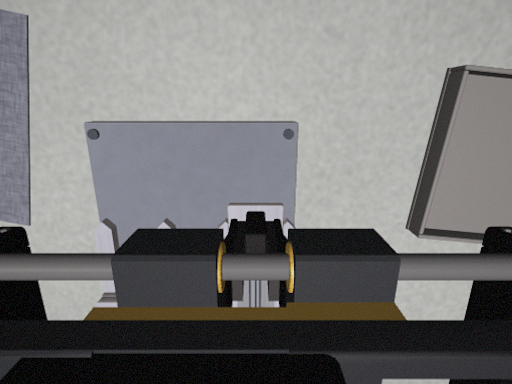

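Request:
step_arm(commands="0 0 0 0 0 0.55;0 0 0 0 0 0.55;0.25 0.95 0 0 0 0;0.25 0.95 0 0 0 0;0.25 0.95 0 0 0 0;0.25 0.95 0 0 0 0;0.25 0.95 0 0 0 0;0.25 0.95 0 0 0 0;0.25 0.95 0 0 0 0;0.25 0.95 0 0 0 0;0.25 0.95 0 0 0 0;0.25 0.95 0 0 0 0;0.25 0.95 0 0 0 0;0.25 0.95 0 0 0 0;0.25 0.95 0 0 0 0;0.25 0.95 0 0 0 0;0.35 0.9 0 0 0 0;0 0 0 0 0 0;0 0 0 0 0 0;0 0 0 0 0 0")

```text
t: 12.75
tool_pos: [0.444, 0.346, 0.1021]
orientation: [[-1.0, 0.0, -0.001], [0.0, 1.0, -0.002], [0.001, -0.002, -1.0]]
wrist_force: [0.2, 0.1, -0.7]
width: 0.136
gripper_force: 30.0
```

```bash
python3 - <<'E'
from h import *
go(.444,.3015+.046,.026,180)
E
```

```text
t 12.75 pos [0.444  0.346  0.1021] head 179.98 shift [0.   0.08 3.81] turn z -0.0 tilt [-0.0015 -0.0024] F [ 0.2  0.1 -0.7] q [-0.86  0.23  0.17  1.82 -0.04  1.1   0.89]
```

Request:
step_arm(commands="0 0.06 0.8 0 0 0;0 0 0.8 0 0 0;0 0 0.8 0 0 0;0 0 0.8 0 0 0;0 0 0.4 0 0 0;0 0 0.15 0 0 0;0 0 0.1 0 0 0;0 0 0 0 0 0")

```text
t: 13.42
tool_pos: [0.4449, 0.3484, 0.0266]
orientation: [[-1.0, 0.001, 0.0], [0.001, 1.0, 0.0], [-0.0, 0.0, -1.0]]
wrist_force: [0.4, 0.8, -2.4]
width: 0.133
gripper_force: 30.0
```

Request:
step_arm(commands="0 0 0 0 0 0;0 0 0 0 0 0;0 0 0 0 0 0;0 0 -0.5 0 0 0;0 0 -0.8 0 0 0;0 0 -0.9 0 0 0;0 0 -0.9 0 0 0;0 0 -0.9 0 0 0;0 0 -0.6 0 0 0;0 0 0 0 0 0", fingers=0.4)

```text
t: 14.25
tool_pos: [0.4463, 0.3502, 0.1223]
orientation: [[-1.0, 0.0, 0.005], [0.0, 1.0, 0.004], [-0.005, 0.004, -1.0]]
wrist_force: [0.3, 0.1, -0.6]
width: 0.298
gripper_force: 0.0
```

```bash
python3 - <<'E'
from h import *
go(.5985,.0154,.1,185.4)
E
```

```text
t 14.25 pos [0.4463 0.3502 0.1223] head 180.0 shift [ -6.   -17.38   1.11] turn z -1.08 tilt [0.0047 0.0045] F [ 0.3  0.1 -0.6] q [-0.86  0.21  0.17  1.8  -0.04  1.13  0.89]
```

Request:
step_arm(commands="0 0 0 0 0 -0.54;0 0 0 0 0 -0.54;-0.35 -0.97 0 0 0 0;-0.35 -0.97 0 0 0 0;-0.35 -0.97 0 0 0 0;-0.35 -0.97 0 0 0 0;-0.35 -0.97 0 0 0 0;-0.35 -0.97 0 0 0 0;-0.35 -0.97 0 0 0 0;-0.35 -0.97 0 0 0 0;-0.35 -0.97 0 0 0 0;-0.35 -0.97 0 0 0 0;-0.35 -0.97 0 0 0 0;-0.35 -0.97 0 0 0 0;-0.35 -0.97 0 0 0 0;-0.35 -0.97 0 0 0 0;-0.35 -0.97 0 0 0 0;-0.35 -0.97 0 0 0 0;-0.3 -0.97 0 0 0 0;-0.1 -0.9 0 0 0 0")

```text
t: 15.92
tool_pos: [0.5969, 0.0125, 0.1175]
orientation: [[-0.996, -0.094, -0.001], [-0.094, 0.996, -0.001], [0.001, -0.0, -1.0]]
wrist_force: [-0.3, -0.1, -0.3]
width: 0.301
gripper_force: 0.0
```

Request:
step_arm(commands="0 0 0.5 0 0 0;0 0 0.5 0 0 0;0 0 0 0 0 0;0 0 0 0 0 0")

```text
t: 16.25
tool_pos: [0.5952, 0.0155, 0.0967]
orientation: [[-0.995, -0.096, -0.003], [-0.096, 0.995, 0.0], [0.003, 0.001, -1.0]]
wrist_force: [-0.3, -0.3, -0.2]
width: 0.301
gripper_force: 0.0
```

```bash
python3 - <<'E'
from h import *
go(.5985,.0154,.036,185.4)
E
```

```text
t 16.25 pos [0.5952 0.0155 0.0967] head -174.48 shift [-0.16 -0.02  3.03] turn z 0.02 tilt [-0.0033  0.0005] F [-0.3 -0.3 -0.2] q [-0.4   0.31  0.39  1.75 -0.13  1.11  1.7 ]
```

Request:
step_arm(commands="-0.12 0 0.8 0 0 0;0 0 0.8 0 0 0;0 0 0.8 0 0 0;0 0 0.6 0 0 0;0 0 0 0 0 0;0 0 0 0 0 0")

```text
t: 16.75
tool_pos: [0.5986, 0.0147, 0.038]
orientation: [[-0.995, -0.095, -0.001], [-0.095, 0.995, 0.0], [0.001, 0.0, -1.0]]
wrist_force: [0.9, -0.5, 0.9]
width: 0.301
gripper_force: 0.0
```

Request:
step_arm(commands="0 0 0 0 0 0;0 0 0 0 0 0;0 0 0 0 0 0;0 0 0 0 0 0;0 0 0 0 0 0;0.4 0 0 0 0 0;0.5 0 0 0 0 0;0.5 0 0 0 0 0;0.5 0 0 0 0 0;0.5 0 0 0 0 0;0.5 0 0 0 0 0;0.5 0 0 0 0 0;0.2 0 0 0 0 0;0 0 0 0 0 0;0 0 -0.5 0 0 0;0 0 -0.5 0 0 0;0 0 -0.8 0 0 0;0 0 -0.8 0 0 0;0 0 -0.8 0 0 0;0 0 0 0 0 0", fingers=1)

```text
t: 18.42
tool_pos: [0.5284, 0.0071, 0.1092]
orientation: [[-0.996, -0.094, 0.003], [-0.094, 0.996, 0.001], [-0.003, 0.0, -1.0]]
wrist_force: [-0.4, 0.2, -1.1]
width: 0.131
gripper_force: 30.0
```

```bash
python3 - <<'E'
from h import *
go(.445,.3015+.001,.1,180)
E
```

```text
t 18.42 pos [0.5284 0.0071 0.1092] head -174.61 shift [ 4.17 14.77  0.46] turn z 1.08 tilt [0.0031 0.0007] F [-0.4  0.2 -1.1] q [-0.43  0.15  0.4   1.91 -0.07  1.09  1.66]
```

Request:
step_arm(commands="0 0 0 0 0 0.54;0 0 0 0 0 0.54;0.26 0.92 0 0 0 0;0.26 0.92 0 0 0 0;0.26 0.92 0 0 0 0;0.26 0.92 0 0 0 0;0.26 0.92 0 0 0 0;0.26 0.92 0 0 0 0;0.26 0.92 0 0 0 0;0.26 0.92 0 0 0 0;0.26 0.92 0 0 0 0;0.26 0.92 0 0 0 0;0.26 0.92 0 0 0 0;0.26 0.92 0 0 0 0;0.26 0.92 0 0 0 0;0.26 0.92 0 0 0 0;0.26 0.92 0 0 0 0;0.26 0.92 0 0 0 0;0 0 0 0 0 0;0 0 0 0 0 0")

```text
t: 20.08
tool_pos: [0.4427, 0.3017, 0.1052]
orientation: [[-1.0, -0.003, -0.002], [-0.003, 1.0, -0.002], [0.002, -0.002, -1.0]]
wrist_force: [0.2, -0.2, -0.2]
width: 0.133
gripper_force: 30.0
```

```bash
python3 - <<'E'
from h import *
go(.445,.3015+.001,.028,180)
E
```

```text
t 20.08 pos [0.4427 0.3017 0.1052] head -179.85 shift [-0.12  0.04  3.86] turn z 0.03 tilt [-0.0022 -0.0019] F [ 0.2 -0.2 -0.2] q [-0.79  0.17  0.16  1.88 -0.03  1.09  0.95]
```

Request:
step_arm(commands="-0.05 0.02 0.8 0 0 0;0 0 0.8 0 0 0;0 0 0.8 0 0 0;0 0 0.8 0 0 0;0 0 0.5 0 0 0;0 0 0.15 0 0 0;0 0 0.1 0 0 0;0 0 0 0 0 0")

```text
t: 20.75
tool_pos: [0.4455, 0.3012, 0.0276]
orientation: [[-1.0, 0.001, -0.0], [0.001, 1.0, -0.0], [0.0, -0.0, -1.0]]
wrist_force: [-0.2, -0.3, -1.8]
width: 0.136
gripper_force: 30.0
```

Request:
step_arm(commands="0 0 0 0 0 0;0 0 0 0 0 0;0 0 0 0 0 0;0 0 -0.5 0 0 0;0 0 -0.8 0 0 0;0 0 -0.9 0 0 0;0 0 -0.9 0 0 0;0 0 -0.9 0 0 0;0 0 -0.6 0 0 0;0 0 0 0 0 0", fingers=0.4)

```text
t: 21.58
tool_pos: [0.447, 0.3034, 0.1231]
orientation: [[-1.0, -0.0, 0.005], [-0.0, 1.0, 0.004], [-0.005, 0.004, -1.0]]
wrist_force: [0.2, -0.3, -0.5]
width: 0.297
gripper_force: 0.0
```

```bash
python3 - <<'E'
from h import *
go(.604,-.0402,.1,185.4)
E
```

```text
t 21.58 pos [0.447  0.3034 0.1231] head -180.0 shift [ -6.2  -17.84   1.15] turn z -1.08 tilt [0.0049 0.0042] F [ 0.2 -0.3 -0.5] q [-0.79  0.16  0.16  1.86 -0.03  1.12  0.95]
```

Request:
step_arm(commands="0 0 0 0 0 -0.54;-0.01 -0.02 0 0 0 -0.54;-0.36 -0.99 0 0 0 0;-0.36 -0.99 0 0 0 0;-0.36 -0.99 0 0 0 0;-0.36 -0.99 0 0 0 0;-0.36 -0.99 0 0 0 0;-0.36 -0.99 0 0 0 0;-0.36 -0.99 0 0 0 0;-0.36 -0.99 0 0 0 0;-0.36 -0.99 0 0 0 0;-0.36 -0.99 0 0 0 0;-0.36 -0.99 0 0 0 0;-0.36 -0.99 0 0 0 0;-0.36 -0.99 0 0 0 0;-0.36 -0.99 0 0 0 0;-0.36 -0.99 0 0 0 0;-0.36 -0.99 0 0 0 0;-0.36 -0.99 0 0 0 0;-0.15 -0.99 0 0 0 0")

```text
t: 23.25
tool_pos: [0.6041, -0.0422, 0.1184]
orientation: [[-0.996, -0.094, -0.001], [-0.094, 0.996, -0.0], [0.001, -0.0, -1.0]]
wrist_force: [0.2, -0.1, 0.0]
width: 0.296
gripper_force: 0.0
```

Request:
step_arm(commands="0 0 0.5 0 0 0;0 0 0.5 0 0 0;0 0 0 0 0 0;0 0 0 0 0 0;0 0 0 0 0 0")

```text
t: 23.67
tool_pos: [0.6034, -0.0398, 0.099]
orientation: [[-0.995, -0.096, -0.001], [-0.096, 0.995, 0.001], [0.001, 0.001, -1.0]]
wrist_force: [-0.2, -0.6, 0.3]
width: 0.3
gripper_force: 0.0
```

```bash
python3 - <<'E'
from h import *
go(.604,-.0402,.037,185.4)
E
```

```text
t 23.67 pos [ 0.6034 -0.0398  0.099 ] head -174.48 shift [-0.03 -0.02  3.1 ] turn z 0.02 tilt [-0.0008  0.0007] F [-0.2 -0.6  0.3] q [-0.32  0.33  0.41  1.73 -0.14  1.12  1.8 ]
```

Request:
step_arm(commands="-0.02 -0.01 0.8 0 0 0;0 0 0.8 0 0 0;0 0 0.8 0 0 0;0 0 0.7 0 0 0;0 0 0 0 0 0;0 0 0 0 0 0")

```text
t: 24.17
tool_pos: [0.6039, -0.0408, 0.0372]
orientation: [[-0.995, -0.095, -0.001], [-0.095, 0.995, 0.0], [0.001, 0.0, -1.0]]
wrist_force: [-0.5, -0.2, 0.1]
width: 0.301
gripper_force: 0.0
```

Request:
step_arm(commands="0 0 0 0 0 0;0 0 0 0 0 0;0 0 0 0 0 0;0 0 0 0 0 0;0 0 0 0 0 0;0.4 0 0 0 0 0;0.5 0 0 0 0 0;0.5 0 0 0 0 0;0.5 0 0 0 0 0;0.5 0 0 0 0 0;0.5 0 0 0 0 0;0.5 0 0 0 0 0;0.2 0 0 0 0 0;0 0 0 0 0 0;0 0 -0.5 0 0 0;0 0 -0.5 0 0 0;0 0 -0.8 0 0 0;0 0 -0.8 0 0 0;0 0 -0.8 0 0 0;0 0 0 0 0 0", fingers=1)

```text
t: 25.83
tool_pos: [0.5333, -0.0487, 0.1081]
orientation: [[-0.996, -0.094, 0.003], [-0.094, 0.996, 0.0], [-0.003, 0.0, -1.0]]
wrist_force: [0.8, -0.8, -1.5]
width: 0.133
gripper_force: 30.0
```

```bash
python3 - <<'E'
from h import *
go(.445,.3015-.044,.1,180)
E
```

```text
t 25.83 pos [ 0.5333 -0.0487  0.1081] head -174.62 shift [ 4.42 15.31  0.4 ] turn z 1.08 tilt [0.003  0.0003] F [ 0.8 -0.8 -1.5] q [-0.34  0.17  0.42  1.89 -0.08  1.09  1.77]
```

Request:
step_arm(commands="0 0 0 0 0 0.54;0 0 0 0 0 0.54;0.27 0.95 0 0 0 0;0.27 0.95 0 0 0 0;0.27 0.95 0 0 0 0;0.27 0.95 0 0 0 0;0.27 0.95 0 0 0 0;0.27 0.95 0 0 0 0;0.27 0.95 0 0 0 0;0.27 0.95 0 0 0 0;0.27 0.95 0 0 0 0;0.27 0.95 0 0 0 0;0.27 0.95 0 0 0 0;0.27 0.95 0 0 0 0;0.27 0.95 0 0 0 0;0.27 0.95 0 0 0 0;0.27 0.95 0 0 0 0;0.2 0.95 0 0 0 0;0 0 0 0 0 0;0 0 0 0 0 0")

```text
t: 27.5
tool_pos: [0.4459, 0.2558, 0.1041]
orientation: [[-1.0, -0.003, -0.002], [-0.003, 1.0, -0.002], [0.002, -0.002, -1.0]]
wrist_force: [0.5, -1.0, -1.8]
width: 0.135
gripper_force: 30.0
```

```bash
python3 - <<'E'
from h import *
go(.445,.3015-.044,.0275,180)
im,d,c=grab('scene'); cv2.imwrite('pics/s2.png',im)
E
```

```text
t 27.5 pos [0.4459 0.2558 0.1041] head -179.85 shift [0.05 0.08 3.83] turn z 0.03 tilt [-0.0024 -0.0018] F [ 0.5 -1.  -1.8] q [-0.73  0.13  0.16  1.93 -0.02  1.09  1.02]
```

View pics/s2.png

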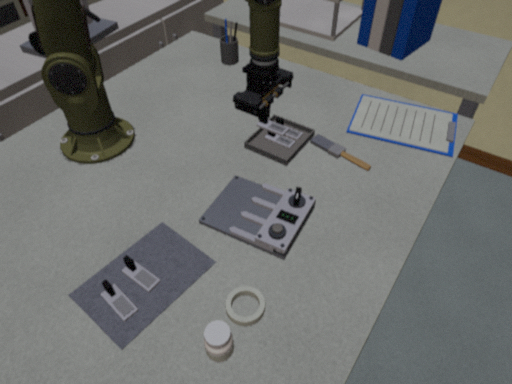

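The scene shows two used carriers flat in the tray near (285,132), the third held above it, and empty lanes. Both fresh carriers are unmoved at (117,300) and (140,272). Lowering the third.

Request:
step_arm(commands="0 0.03 0.8 0 0 0;0 0 0.8 0 0 0;0 0 0.8 0 0 0;0 0 0.8 0 0 0;0 0 0.45 0 0 0;0 0 0.15 0 0 0;0 0 0.1 0 0 0;0 0 0 0 0 0")

```text
t: 28.22
tool_pos: [0.4478, 0.2558, 0.0275]
orientation: [[-1.0, 0.001, 0.0], [0.001, 1.0, -0.0], [-0.0, -0.0, -1.0]]
wrist_force: [-1.0, -1.1, -1.5]
width: 0.137
gripper_force: 30.0
```

Request:
step_arm(commands="0 0 0 0 0 0;0 0 0 0 0 0;0 0 0 0 0 0;0 0 -0.5 0 0 0;0 0 -0.8 0 0 0;0 0 -0.9 0 0 0;0 0 -0.9 0 0 0;0 0 -0.9 0 0 0;0 0 -0.9 0 0 0;0 0 -0.9 0 0 0;0 0 0 0 0 0", fingers=0.4)

```text
t: 29.13
tool_pos: [0.4499, 0.2577, 0.1484]
orientation: [[-1.0, 0.0, 0.007], [0.0, 1.0, 0.005], [-0.007, 0.005, -1.0]]
wrist_force: [0.4, 0.1, 1.5]
width: 0.299
gripper_force: 0.0
```

```bash
python3 - <<'E'
from h import *
go(.43,-.281,.16,176.5)
E
```

```text
t 29.13 pos [0.4499 0.2577 0.1484] head 179.99 shift [ -0.65 -26.95  -0.58] turn z 0.7 tilt [0.0066 0.0048] F [0.4 0.1 1.5] q [-0.73  0.09  0.17  1.88 -0.02  1.16  1.01]
```

Request:
step_arm(commands="0 0 -0.3 0 0 0.35;0 0 -0.3 0 0 0.35;-0.2 -0.96 0 0 0 0;-0.2 -0.96 0 0 0 0;-0.2 -0.96 0 0 0 0;-0.2 -0.96 0 0 0 0;-0.2 -0.96 0 0 0 0;-0.2 -0.96 0 0 0 0;-0.2 -0.96 0 0 0 0;-0.2 -0.96 0 0 0 0;-0.2 -0.96 0 0 0 0;-0.2 -0.96 0 0 0 0;-0.2 -0.96 0 0 0 0;-0.2 -0.96 0 0 0 0;-0.2 -0.96 0 0 0 0;-0.2 -0.96 0 0 0 0")

```text
t: 30.47
tool_pos: [0.4869, -0.0164, 0.1556]
orientation: [[-0.998, 0.061, 0.0], [0.061, 0.998, 0.0], [-0.0, 0.0, -1.0]]
wrist_force: [0.2, 0.7, -0.3]
width: 0.3
gripper_force: 0.0
```

Request:
step_arm(commands="0.15 -0.96 0 0 0 0;0.15 -0.96 0 0 0 0;0.15 -0.96 0 0 0 0;0.15 -0.96 0 0 0 0;0.15 -0.96 0 0 0 0;0.15 -0.96 0 0 0 0;0.15 -0.96 0 0 0 0;0.15 -0.96 0 0 0 0;0.15 -0.96 0 0 0 0;0.15 -0.96 0 0 0 0;0.15 -0.96 0 0 0 0;0.15 -0.96 0 0 0 0;0.15 -0.96 0 0 0 0;0.15 -0.96 0 0 0 0;0 0 0 0 0 0;0 0 0 0 0 0")

```text
t: 31.8
tool_pos: [0.4282, -0.282, 0.1555]
orientation: [[-0.998, 0.064, 0.0], [0.064, 0.998, 0.0], [-0.0, 0.0, -1.0]]
wrist_force: [0.1, 0.3, 0.1]
width: 0.301
gripper_force: 0.0
```

```bash
python3 - <<'E'
from h import *
from m import blobs
go(.436,-.281,.1,176.5)
for n in ('wrist','top'):
    im,d,c=grab(n); W=world(d,c); cv2.imwrite(f'pics/{n}3.png',im)
    print(n,'plates');blobs(W,.0065,.07,(.38,.65,-.5,-.18),150)
    print('posts');blobs(W,.03,.06,(.3,.65,-.5,-.15),20)
    if n=='top':
        print('used posts');blobs(W,.03,.06,(.35,.56,.2,.4),20)
        print('used plates');blobs(W,.0085,.016,(.35,.56,.2,.4),50)
E
```

```text
t 31.8 pos [ 0.4282 -0.282   0.1555] head 176.36 shift [-0.39  0.07  2.77] turn z -0.03 tilt [0.0001 0.0001] F [0.1 0.3 0.1] q [-0.15  0.08  0.72  1.9  -0.05  1.19  2.09]
wrist plates
2402 med [ 0.4615 -0.2823  0.0117] rect c [ 465.5 -282.6] size [36.  90.5] ang 87.0
1595 med [ 0.4505 -0.3471  0.0117] rect c [ 466.2 -354.3] size [36.  75.5] ang 80.5
posts
326 med [ 0.4327 -0.2808  0.0466] rect c [ 434.8 -281.2] size [11.8 23.4] ang 86.5
380 med [ 0.4417 -0.3489  0.0463] rect c [ 443.6 -350.5] size [12.2 24.1] ang 78.7
top plates
368 med [ 0.4887 -0.3561  0.0114] rect c [ 486.9 -357.5] size [37.6 64.4] ang 80.2
288 med [ 0.4873 -0.283   0.0115] rect c [ 487.2 -283.7] size [54.1 39.2] ang 0.5
posts
33 med [ 0.4326 -0.2787  0.0461] rect c [ 433.2 -279.7] size [ 9.4 17.2] ang 78.3
used posts
69 med [0.4473 0.2534 0.0482] rect c [448.1 255.5] size [11.9 22.1] ang 89.8
73 med [0.4455 0.2986 0.0477] rect c [445.4 300.5] size [11.8 23.8] ang 88.2
73 med [0.4441 0.3455 0.0481] rect c [444.6 347.4] size [12.4 22.2] ang 89.8
used plates
392 med [0.4826 0.2523 0.0129] rect c [477.8 254.8] size [88.8 39.7] ang 0.4
395 med [0.4813 0.3444 0.0129] rect c [475.2 348.3] size [91.  39.4] ang 0.4
396 med [0.483  0.2978 0.0131] rect c [475.9 301.5] size [88.6 39.6] ang 0.4
```

View pics/wrist3.png

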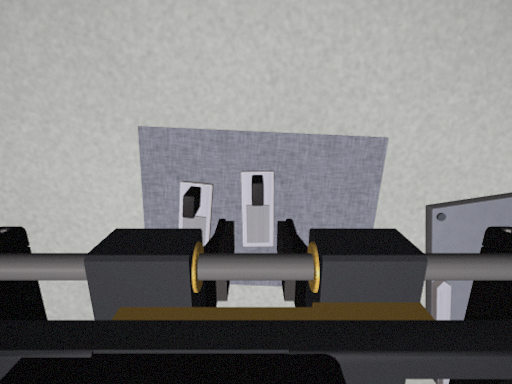

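The tray has all three used carriers flat. The wrist view shows fresh B centred at (258,208) with its post at (258,190), heading about -3°. I descend and grip it.

Request:
step_arm(commands="-0.17 0.03 0.7 0 0 -0.13;-0.17 0.03 0.7 0 0 0;0 0 0.8 0 0 0;0 0 0.8 0 0 0;0 0 0.8 0 0 0;0 0 0.8 0 0 0;0 0 0.8 0 0 0;0 0 0.7 0 0 0;0 0 0.55 0 0 0;0 0 0 0 0 0;0 0 0 0 0 0")

```text
t: 32.82
tool_pos: [0.4355, -0.2796, 0.0221]
orientation: [[-0.999, 0.049, -0.001], [0.049, 0.999, 0.001], [0.001, 0.001, -1.0]]
wrist_force: [-0.0, -0.4, 0.5]
width: 0.299
gripper_force: 0.0
```

```bash
python3 - <<'E'
from h import *
go(.435,-.2812,.022,177)
E
```

```text
t 32.82 pos [ 0.4355 -0.2796  0.0221] head 177.21 shift [ 0.02 -0.08  0.  ] turn z 0.04 tilt [-0.001   0.0006] F [-0.  -0.4  0.5] q [-0.09  0.28  0.68  2.01 -0.22  0.92  2.23]
```

Request:
step_arm(commands="0 0 0 0 0 0;0 0 0 0 0 0;0 0 0 0 0 0;0 0 0 0 0 0;0 0 0 0 0 0;0 0 -0.5 0 0 0;0 0 -0.8 0 0 0;0 0 -0.9 0 0 0;0 0 -0.9 0 0 0;0 0 -0.5 0 0 0;0 0 0 0 0 0;0 0 0 0 0 0", fingers=1)

```text
t: 33.82
tool_pos: [0.4357, -0.2803, 0.0946]
orientation: [[-0.999, 0.05, 0.001], [0.05, 0.999, 0.0], [-0.001, 0.0, -1.0]]
wrist_force: [-0.0, -0.2, -1.7]
width: 0.133
gripper_force: 30.0
```

```bash
python3 - <<'E'
from h import *
go(*mag(-113,-56),.07,185.4)
E
```

```text
t 33.82 pos [ 0.4357 -0.2803  0.0946] head 177.16 shift [-3.36 11.15  1.23] turn z -1.65 tilt [0.001  0.0003] F [-0.  -0.2 -1.7] q [-0.14  0.17  0.72  1.95 -0.13  1.06  2.16]
```

Request:
step_arm(commands="0 0 0 0 0 -0.82;0 0 0 0 0 -0.83;-0.28 0.93 0 0 0 0;-0.28 0.93 0 0 0 0;-0.28 0.93 0 0 0 0;-0.28 0.93 0 0 0 0;-0.28 0.93 0 0 0 0;-0.28 0.93 0 0 0 0;-0.28 0.93 0 0 0 0;-0.28 0.93 0 0 0 0;-0.28 0.93 0 0 0 0;-0.28 0.93 0 0 0 0;-0.28 0.93 0 0 0 0;-0.28 0.93 0 0 0 0;0 0 0 0 0 0;0 0 0 0 0 0;0 0 0 0 0 0")

```text
t: 35.23
tool_pos: [0.4805, -0.0525, 0.0933]
orientation: [[-0.996, -0.094, -0.002], [-0.094, 0.996, -0.001], [0.002, -0.001, -1.0]]
wrist_force: [-0.3, -0.7, -1.5]
width: 0.134
gripper_force: 30.0
```

```bash
python3 - <<'E'
from h import *
go(*mag(-113,-56),.037,185.4)
im,d,c=grab('top'); np.savez('top4.npz',W=world(d,c))
W=world(d,c); a=np.radians(MY); C,S=np.cos(a),np.sin(a)
r=(W[...,:2]-MO)*1000; X=r[...,0]*C+r[...,1]*S; Y=-r[...,0]*S+r[...,1]*C; Z=W[...,2]
print('rib y-extents in magazine frame, by x')
for x0 in(-25,-10,5,20):
    m=(abs(X-x0)<7)&(Z>.0215)&(Z<.032)&(abs(Y)<95)
    h,e=np.histogram(Y[m],np.arange(-96,97,3)); 
    print(x0,[(int(e[i]),int(h[i])) for i in range(len(h)) if h[i]>0])
print('plate/post in hand, wrt mag')
for lo,hi,nm in((.072,.088,'plate'),(.108,.13,'post')):
    m=(Z>lo)&(Z<hi)&(abs(Y+56)<35)&(X<20)&(X>-150)
    if m.sum()>10:
        q=cv2.minAreaRect(np.stack([X[m],Y[m]],1).astype(np.float32)); print(nm,m.sum(),q)
cv2.imwrite('pics/t4.png',cv2.resize(im[120:270,180:330],None,fx=4,fy=4))
E
```

```text
t 35.23 pos [ 0.4805 -0.0525  0.0933] head -174.61 shift [-0.06  0.03  2.82] turn z -0.0 tilt [-0.0021 -0.0007] F [-0.3 -0.7 -1.5] q [-0.43  0.08  0.5   2.02 -0.04  1.05  1.76]
rib y-extents in magazine frame, by x
-25 [(-93, 5), (-90, 6), (-87, 6), (-84, 8), (-81, 7), (-78, 5), (-39, 1), (-36, 6), (-33, 6), (-30, 7), (-27, 7), (-24, 6), (-6, 1), (9, 1), (18, 3), (21, 6), (24, 8), (27, 8), (30, 8), (33, 5), (39, 1), (57, 1), (75, 5), (78, 9), (81, 9), (84, 5), (87, 5), (90, 5)]
-10 [(-93, 4), (-90, 7), (-87, 8), (-84, 6), (-81, 7), (-78, 6), (-60, 1), (-39, 1), (-36, 8), (-33, 8), (-30, 6), (-27, 7), (-24, 7), (-21, 3), (18, 3), (21, 7), (24, 6), (27, 7), (30, 8), (33, 8), (75, 6), (78, 6), (81, 7), (84, 8), (87, 7), (90, 3)]
5 [(-93, 5), (-90, 7), (-87, 6), (-84, 8), (-81, 7), (-78, 6), (-66, 1), (-36, 7), (-33, 8), (-30, 7), (-27, 6), (-24, 5), (-21, 3), (9, 1), (21, 8), (24, 6), (27, 6), (30, 6), (33, 7), (66, 1), (75, 7), (78, 8), (81, 7), (84, 6), (87, 6), (90, 5)]
20 [(-93, 5), (-90, 6), (-87, 6), (-84, 6), (-81, 9), (-78, 4), (-39, 1), (-36, 7), (-33, 6), (-30, 9), (-27, 7), (-24, 7), (15, 1), (18, 3), (21, 5), (24, 6), (27, 7), (30, 8), (33, 6), (75, 6), (78, 8), (81, 8), (84, 7), (87, 5), (90, 5)]
plate/post in hand, wrt mag
plate 36 ((-45.74864196777344, -57.390777587890625), (34.28938293457031, 11.760091781616211), 89.49169921875)
```

View pics/t4.png

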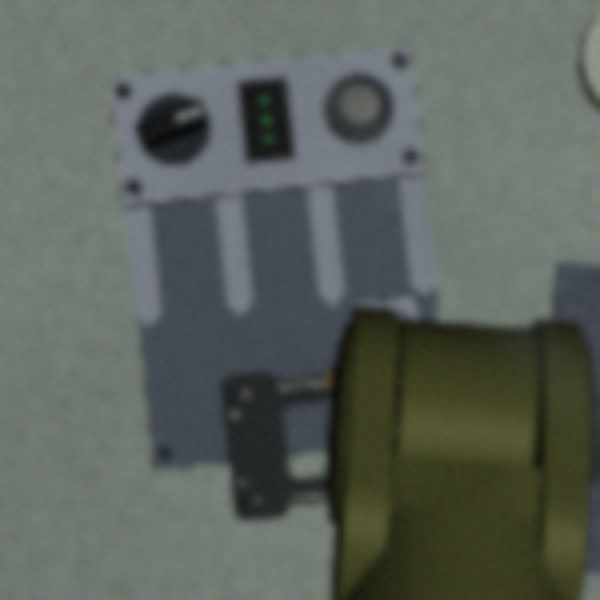

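The ribs put the right lane centre at about -56, and the held carrier's front is at x of about -40, on line. I lower it and slide it in.

Request:
step_arm(commands="0 0.02 0.8 0 0 0;0 0 0.8 0 0 0;0 0 0.8 0 0 0;0 0 0.3 0 0 0;0 0 0.08 0 0 0;0 0 0 0 0 0;0 0 0 0 0 0;-0.3 0 0 0 0 0;-0.4 0 0 0 0 0;-0.4 0 0 0 0 0;-0.4 0 0 0 0 0;0 0 0 0 0 0")

```text
t: 36.28
tool_pos: [0.5138, -0.0483, 0.0393]
orientation: [[-0.995, -0.095, 0.002], [-0.095, 0.995, -0.0], [-0.002, -0.001, -1.0]]
wrist_force: [0.7, -0.5, -1.4]
width: 0.133
gripper_force: 30.0
```

```bash
python3 - <<'E'
from h import *
go(*mag(10,-56),.0363,185.4)
E
```

```text
t 36.28 pos [ 0.5138 -0.0483  0.0393] head -174.55 shift [-4.53 -0.03  0.15] turn z 0.01 tilt [ 0.0025 -0.0005] F [ 0.7 -0.5 -1.4] q [-0.4   0.22  0.49  2.   -0.13  0.95  1.82]
```

Request:
step_arm(commands="0 0 0.07 0 0 0;0 0 0.06 0 0 0;-0.4 0 0 0 0 0;-0.4 0 0 0 0 0;-0.4 0 0 0 0 0;-0.4 0 0 0 0 0;-0.4 0 0 0 0 0;-0.4 0 0 0 0 0;-0.4 0 0 0 0 0;-0.4 0 0 0 0 0;-0.4 0 0 0 0 0;-0.3 0 0 0 0 0;0 0 0 0 0 0;0 0 0 0 0 0")

```text
t: 37.45
tool_pos: [0.5883, -0.042, 0.037]
orientation: [[-0.996, -0.094, -0.002], [-0.094, 0.996, 0.0], [0.002, 0.0, -1.0]]
wrist_force: [-3.6, -1.1, 7.1]
width: 0.133
gripper_force: 30.0
```

```bash
python3 - <<'E'
from h import *
go(*mag(10,-56),.0363,185.4)
E
```

```text
t 37.45 pos [ 0.5883 -0.042   0.037 ] head -174.63 shift [-0.79  0.01  0.04] turn z -0.01 tilt [-0.0016  0.    ] F [-3.6 -1.1  7.1] q [-0.37  0.38  0.47  1.82 -0.2   0.99  1.85]
```

Request:
step_arm(commands="-0.2 0 -0.04 0 0 0;-0.2 0 0 0 0 0;-0.2 0 0 0 0 0;-0.1 0 0 0 0 0;0 0 0 0 0 0;0 0 0 0 0 0")

```text
t: 37.95
tool_pos: [0.6028, -0.04, 0.0371]
orientation: [[-0.996, -0.094, -0.0], [-0.094, 0.996, 0.0], [0.0, 0.0, -1.0]]
wrist_force: [-2.9, 0.0, 3.7]
width: 0.137
gripper_force: 30.0
```

Request:
step_arm(commands="-0.15 0 0 0 0 0;0 0 0 0 0 0;0 0 0 0 0 0")

```text
t: 38.2
tool_pos: [0.6055, -0.0398, 0.037]
orientation: [[-0.996, -0.094, -0.001], [-0.094, 0.996, 0.0], [0.001, 0.0, -1.0]]
wrist_force: [-4.2, -0.0, 5.5]
width: 0.137
gripper_force: 30.0
```

Request:
step_arm(commands="-0.15 0 0 0 0 0;0 0 0 0 0 0;0 0 0 0 0 0")

```text
t: 38.45
tool_pos: [0.6055, -0.0398, 0.037]
orientation: [[-0.996, -0.094, -0.007], [-0.094, 0.996, 0.001], [0.007, 0.001, -1.0]]
wrist_force: [-12.6, -0.2, 12.7]
width: 0.138
gripper_force: 30.0
```

Request:
step_arm(commands="-0.15 0 0 0 0 0;0 0 0 0 0 0;0 0 0 0 0 0")

```text
t: 38.7
tool_pos: [0.6057, -0.0398, 0.0369]
orientation: [[-0.996, -0.093, -0.013], [-0.093, 0.996, 0.001], [0.013, 0.002, -1.0]]
wrist_force: [-19.3, -0.0, 19.3]
width: 0.133
gripper_force: 30.0
```

It's against the stop: 19 N with no further motion. I unload, release and lift.

Request:
step_arm(commands="0.14 0 0 0 0 0;0.14 0 0 0 0 0;0 0 0 0 0 0")

```text
t: 38.95
tool_pos: [0.6055, -0.0398, 0.0371]
orientation: [[-0.996, -0.094, -0.001], [-0.094, 0.996, 0.0], [0.001, 0.0, -1.0]]
wrist_force: [-4.7, -0.4, 6.2]
width: 0.135
gripper_force: 30.0
```

Request:
step_arm(commands="0 0 0 0 0 0;0 0 0 0 0 0;0 0 0 0 0 0;0 0 -0.5 0 0 0;0 0 -0.8 0 0 0;0 0 -0.9 0 0 0;0 0 -0.9 0 0 0;0 0 -0.9 0 0 0;0 0 -0.9 0 0 0;0 0 -0.9 0 0 0;0 0 0 0 0 0", fingers=0.4)

```text
t: 39.87
tool_pos: [0.6092, -0.04, 0.1578]
orientation: [[-0.996, -0.094, 0.008], [-0.094, 0.996, 0.0], [-0.008, -0.0, -1.0]]
wrist_force: [1.2, -0.4, 1.0]
width: 0.303
gripper_force: 0.0
```

```bash
python3 - <<'E'
from h import *
from m import blobs
im,d,c=grab('wrist'); W=world(d,c)
print('lane posts');blobs(W,.052,.07,(.5,.65,-.2,.2),100)
im,d,c=grab('top'); W=world(d,c)
print('fresh posts');blobs(W,.03,.06,(.3,.65,-.5,-.15),20)
print('plates');blobs(W,.0065,.07,(.38,.65,-.5,-.18),150)
go(.445,-.3505,.14,170)
E
```

```text
lane posts
345 med [ 0.6032 -0.0403  0.0607] rect c [604.3 -40.2] size [24.  11.3] ang 5.4
fresh posts
71 med [ 0.4436 -0.3478  0.0456] rect c [ 444.8 -349.5] size [15.3 21.5] ang 89.2
plates
541 med [ 0.4743 -0.3514  0.0121] rect c [ 474.9 -355.4] size [37.8 94.3] ang 79.9
t 39.97 pos [ 0.607  -0.0397  0.154 ] head -174.6 shift [  5.28 -16.71   0.7 ] turn z 3.08 tilt [0.0024 0.0003] F [-0.1  0.2 -0.3] q [-0.39  0.29  0.5   1.67 -0.15  1.22  1.8 ]
```

Request:
step_arm(commands="0 0 0 0 0 0.77;0 0 0 0 0 0.77;0 0 0 0 0 0.77;0.31 -0.98 0 0 0 0.77;0.31 -0.98 0 0 0 0;0.31 -0.98 0 0 0 0;0.31 -0.98 0 0 0 0;0.31 -0.98 0 0 0 0;0.31 -0.98 0 0 0 0;0.31 -0.98 0 0 0 0;0.31 -0.98 0 0 0 0;0.31 -0.98 0 0 0 0;0.31 -0.98 0 0 0 0;0.31 -0.98 0 0 0 0;0.31 -0.98 0 0 0 0;0.31 -0.98 0 0 0 0;0.31 -0.98 0 0 0 0;0.31 -0.98 0 0 0 0;0.31 -0.98 0 0 0 0;0.31 -0.98 0 0 0 0")

```text
t: 41.63
tool_pos: [0.4447, -0.3504, 0.1517]
orientation: [[-0.985, 0.174, -0.002], [0.174, 0.985, 0.001], [0.002, 0.001, -1.0]]
wrist_force: [0.2, 0.7, -0.2]
width: 0.302
gripper_force: 0.0
```

Request:
step_arm(commands="0 0 0.5 0 0 0;0 0 0.5 0 0 0;0 0 0 0 0 0;0 0 0 0 0 0")

```text
t: 41.97
tool_pos: [0.4459, -0.3481, 0.1313]
orientation: [[-0.985, 0.172, -0.002], [0.172, 0.985, 0.002], [0.003, 0.002, -1.0]]
wrist_force: [-0.7, 0.0, 0.3]
width: 0.3
gripper_force: 0.0
```

```bash
python3 - <<'E'
from h import *
from m import blobs
go(.445,-.3505,.022,170)
im,d,c=grab('wrist'); W=world(d,c)
print('posts');blobs(W,.03,.06,(.3,.65,-.5,-.15),60)
print('plates');blobs(W,.0065,.07,(.38,.65,-.5,-.18),400)
E
```

```text
t 41.97 pos [ 0.4459 -0.3481  0.1313] head 170.11 shift [ 0.02 -0.13  5.46] turn z 0.02 tilt [-0.0024  0.002 ] F [-0.7  0.   0.3] q [-0.02  0.25  0.73  1.8  -0.18  1.16  2.17]
posts
398 med [ 0.4418 -0.3504  0.0465] rect c [ 443.3 -350.7] size [11.9 23.5] ang 80.1
plates
2802 med [ 0.4695 -0.3543  0.0117] rect c [ 473.3 -355.9] size [36.  89.9] ang 80.9
```

Request:
step_arm(commands="0.07 -0.12 0.7 0 0 -0.06;0 0 0.8 0 0 0;0 0 0.8 0 0 0;0 0 0.8 0 0 0;0 0 0.8 0 0 0;0 0 0.8 0 0 0;0 0 0.7 0 0 0;0 0 0 0 0 0;0 0 0 0 0 0;0 0 0 0 0 0")

```text
t: 42.85
tool_pos: [0.4448, -0.3525, 0.0258]
orientation: [[-0.986, 0.168, 0.001], [0.168, 0.986, -0.001], [-0.001, -0.0, -1.0]]
wrist_force: [-0.2, -0.3, 0.5]
width: 0.298
gripper_force: 0.0
```

Request:
step_arm(commands="0 0 0 0 0 0;0 0 0 0 0 0;0 0 0 0 0 0;0 0 0 0 0 0;0 0 0 0 0 0;0 0 -0.5 0 0 0;0 0 -0.8 0 0 0;0 0 -0.9 0 0 0;0 0 -0.9 0 0 0;0 0 -0.5 0 0 0;0 0 0 0 0 0;0 0 0 0 0 0", fingers=1)

```text
t: 43.85
tool_pos: [0.4441, -0.3522, 0.0971]
orientation: [[-0.986, 0.168, 0.001], [0.168, 0.986, -0.0], [-0.001, 0.0, -1.0]]
wrist_force: [0.0, -0.1, -1.2]
width: 0.134
gripper_force: 29.9
```

```bash
python3 - <<'E'
from h import *
go(*mag(-113,0),.07,185.4)
E
```

```text
t 43.85 pos [ 0.4441 -0.3522  0.0971] head 170.31 shift [-3.28 17.57  1.36] turn z -3.02 tilt [ 0.0008 -0.0001] F [ 0.  -0.1 -1.2] q [-0.    0.29  0.73  1.83 -0.22  1.1   2.2 ]
```

Request:
step_arm(commands="0 0 0 0 0 -0.76;0 0 0 0 0 -0.76;0 0 0 0 0 -0.75;0 0 0 0 0 -0.75;-0.2 0.97 0 0 0 0;-0.2 0.97 0 0 0 0;-0.2 0.97 0 0 0 0;-0.2 0.97 0 0 0 0;-0.2 0.97 0 0 0 0;-0.2 0.97 0 0 0 0;-0.2 0.97 0 0 0 0;-0.2 0.97 0 0 0 0;-0.2 0.97 0 0 0 0;-0.2 0.97 0 0 0 0;-0.2 0.97 0 0 0 0;-0.2 0.97 0 0 0 0;-0.2 0.97 0 0 0 0;-0.2 0.97 0 0 0 0;-0.2 0.97 0 0 0 0;-0.2 0.97 0 0 0 0")

```text
t: 45.52
tool_pos: [0.4773, -0.0362, 0.0955]
orientation: [[-0.996, -0.094, -0.003], [-0.094, 0.996, -0.0], [0.003, 0.0, -1.0]]
wrist_force: [0.3, -0.3, -0.7]
width: 0.136
gripper_force: 29.9
```

Request:
step_arm(commands="-0.1 0.97 0 0 0 0;0 0.97 0 0 0 0;0 0 0 0 0 0;0 0 0 0 0 0;0 0 0 0 0 0")

```text
t: 45.93
tool_pos: [0.4762, 0.0008, 0.0961]
orientation: [[-0.996, -0.094, -0.002], [-0.094, 0.996, -0.001], [0.002, -0.001, -1.0]]
wrist_force: [-1.2, -0.8, -1.1]
width: 0.134
gripper_force: 29.9
```

```bash
python3 - <<'E'
from h import *
go(*mag(-113,0),.0402,185.4)
im,d,c=grab('top'); cv2.imwrite('pics/t5.png',cv2.resize(im[110:280,180:330],None,fx=3.5,fy=3.5))
E
```

```text
t 45.93 pos [0.4762 0.0008 0.0961] head -174.62 shift [-0.02  0.15  2.79] turn z -0.0 tilt [-0.0016 -0.0009] F [-1.2 -0.8 -1.1] q [-0.46  0.05  0.42  2.03 -0.02  1.06  1.63]
```

View pics/t5.png

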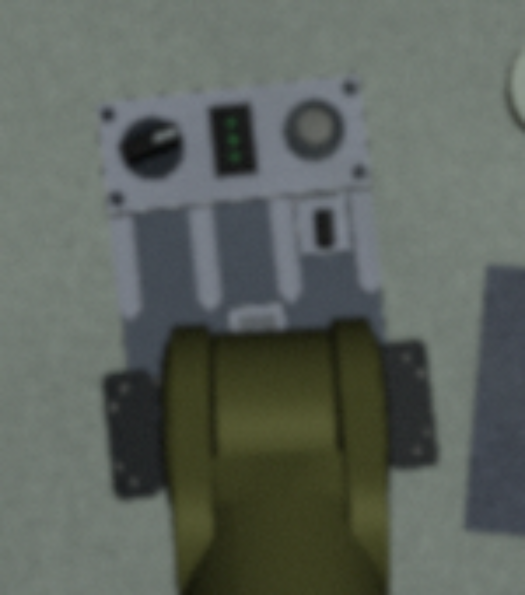

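The held carrier's front is at (257,318), in line with the middle lane. The right lane's fresh carrier is home, with its post at (323,228). I lower and slide in.

Request:
step_arm(commands="0 0.07 0.8 0 0 0;0 0.07 0.8 0 0 0;0 0 0.8 0 0 0;0 0 0.3 0 0 0;0 0 0.08 0 0 0;0 0 0 0 0 0;0 0 0 0 0 0;0 0 0 0 0 0")

```text
t: 46.65
tool_pos: [0.4775, 0.0043, 0.0423]
orientation: [[-0.996, -0.094, 0.002], [-0.094, 0.996, 0.0], [-0.002, 0.0, -1.0]]
wrist_force: [-0.0, -0.1, -2.1]
width: 0.135
gripper_force: 29.9
```

```bash
python3 - <<'E'
from h import *
go(*mag(10,0),.0398,185.4)
E
```

```text
t 46.65 pos [0.4775 0.0043 0.0423] head -174.62 shift [-6.09 -0.02  0.13] turn z -0.0 tilt [0.0019 0.0004] F [-0.  -0.1 -2.1] q [-0.45  0.13  0.41  2.08 -0.07  0.94  1.66]
```

Request:
step_arm(commands="-0.3 0 0.05 0 0 0;-0.4 0 0.03 0 0 0;-0.4 0 0 0 0 0;-0.4 0 0 0 0 0;-0.4 0 0 0 0 0;-0.4 0 0 0 0 0;-0.4 0 0 0 0 0;-0.4 0 0 0 0 0;-0.4 0 0 0 0 0;-0.4 0 0 0 0 0;-0.4 0 0 0 0 0;-0.4 0 0 0 0 0;-0.3 0 0 0 0 0;0 0 0 0 0 0;0 0 0 0 0 0")

```text
t: 47.9
tool_pos: [0.5765, 0.0138, 0.0397]
orientation: [[-0.996, -0.094, 0.0], [-0.094, 0.996, -0.0], [-0.0, -0.0, -1.0]]
wrist_force: [0.2, -0.7, -0.8]
width: 0.134
gripper_force: 29.9
```

```bash
python3 - <<'E'
from h import *
go(*mag(10,0),.0398,185.4)
E
```

```text
t 47.9 pos [0.5765 0.0138 0.0397] head -174.6 shift [-1.12 -0.02 -0.01] turn z -0.0 tilt [ 0.0001 -0.0001] F [ 0.2 -0.7 -0.8] q [-0.41  0.34  0.4   1.85 -0.16  0.99  1.72]
```

Request:
step_arm(commands="-0.25 0 0 0 0 0;-0.25 0 0 0 0 0;-0.25 0 0 0 0 0;-0.2 0 0 0 0 0;-0.1 0 0 0 0 0;0 0 0 0 0 0;0 0 0 0 0 0")

```text
t: 48.48
tool_pos: [0.5973, 0.0158, 0.0397]
orientation: [[-0.996, -0.094, 0.0], [-0.094, 0.996, -0.0], [-0.0, -0.0, -1.0]]
wrist_force: [0.0, 1.1, -1.3]
width: 0.137
gripper_force: 29.9
```

Request:
step_arm(commands="-0.15 0 0 0 0 0;-0.1 0 0 0 0 0;0 0 0 0 0 0;0 0 0 0 0 0")

```text
t: 48.82
tool_pos: [0.6002, 0.0161, 0.0397]
orientation: [[-0.996, -0.094, -0.004], [-0.094, 0.996, 0.0], [0.004, 0.001, -1.0]]
wrist_force: [-6.5, -0.6, 3.4]
width: 0.131
gripper_force: 30.0
```

Request:
step_arm(commands="-0.15 0 0 0 0 0;0 0 0 0 0 0;0 0 0 0 0 0")

```text
t: 49.07
tool_pos: [0.6002, 0.0162, 0.0396]
orientation: [[-0.996, -0.094, -0.011], [-0.094, 0.996, 0.0], [0.011, 0.001, -1.0]]
wrist_force: [-13.5, -0.6, 10.8]
width: 0.135
gripper_force: 30.0
```

Request:
step_arm(commands="0.12 0 0 0 0 0;0.11 0 0 0 0 0;0 0 0 0 0 0")

```text
t: 49.32
tool_pos: [0.6002, 0.0161, 0.0397]
orientation: [[-0.996, -0.094, -0.0], [-0.094, 0.996, 0.0], [0.0, 0.0, -1.0]]
wrist_force: [-2.1, -0.1, -0.6]
width: 0.131
gripper_force: 30.0
```

Request:
step_arm(commands="0 0 0 0 0 0;0 0 0 0 0 0;0 0 0 0 0 0;0 0 -0.5 0 0 0;0 0 -0.8 0 0 0;0 0 -0.9 0 0 0;0 0 -0.9 0 0 0;0 0 -0.9 0 0 0;0 0 -0.9 0 0 0;0 0 -0.9 0 0 0;0 0 0 0 0 0", fingers=0.3)

```text
t: 50.23
tool_pos: [0.6033, 0.016, 0.1609]
orientation: [[-0.996, -0.094, 0.008], [-0.094, 0.996, 0.001], [-0.008, 0.0, -1.0]]
wrist_force: [0.5, -0.7, 0.6]
width: 0.348
gripper_force: 0.0
```

```bash
python3 - <<'E'
from h import *
from m import blobs
im,d,c=grab('wrist'); W=world(d,c)
print('lane posts');blobs(W,.052,.085,(.5,.75,-.2,.2),100)
a=np.radians(MY); C,S=np.cos(a),np.sin(a)
r=(W[...,:2]-MO)*1000; X=r[...,0]*C+r[...,1]*S; Y=-r[...,0]*S+r[...,1]*C; Z=W[...,2]
for y0 in(-56,0):
    m=(abs(Y-y0)<15)&(X>-30)&(X<-4)&(Z>.012)&(Z<.03)
    for x in range(-26,-2,3): 
        k=m&(abs(X-x)<1.5)
        if k.sum()>3: print(y0,x,round(float(np.median(Z[k])),4),end=' | ')
    print()
im,d,c=grab('top'); W=world(d,c)
print('mat');blobs(W,.0065,.07,(.38,.65,-.5,-.18),100)
print('used plates');blobs(W,.0085,.016,(.35,.56,.2,.4),50)
go(.661,.0775,.14,110.4)
E
```

```text
lane posts
359 med [ 0.6029 -0.0394  0.0605] rect c [603.8 -40. ] size [23.7 12.1] ang 5.3
334 med [0.5979 0.0158 0.0606] rect c [598.8  15.9] size [23.4 11.5] ang 5.3
201 med [ 0.6582 -0.0338  0.0552] rect c [658.6 -32. ] size [17.2 15.2] ang 19.5
-56 -26 0.0167 | -56 -23 0.017 | -56 -20 0.0167 | -56 -17 0.0168 | -56 -14 0.0169 | -56 -11 0.0167 | -56 -8 0.0167 | -56 -5 0.0185 | 
0 -26 0.0169 | 0 -23 0.0168 | 0 -20 0.0168 | 0 -17 0.017 | 0 -14 0.0169 | 0 -11 0.0168 | 0 -8 0.0168 | 0 -5 0.0181 | 
mat
used plates
387 med [0.4849 0.2519 0.0128] rect c [478.7 255.8] size [91.1 37.5] ang 0.7
386 med [0.4829 0.2979 0.0129] rect c [475.9 301.5] size [88.6 39.8] ang 0.0
407 med [0.4812 0.3448 0.0129] rect c [474.1 348.7] size [89. 39.] ang 1.1
t 50.33 pos [0.6012 0.0161 0.1571] head -174.6 shift [1.84 3.87 0.85] turn z 15.0 tilt [0.0025 0.0005] F [-0.1 -0.3 -0.3] q [-0.43  0.27  0.42  1.68 -0.12  1.22  1.69]
```

Both fresh carriers are home, the mat is empty and the used ones lie flat in the tray. Back to the knob.

Request:
step_arm(commands="0 0 0 0 0 1;0 0 0 0 0 1;0 0 0 0 0 1;0 0 0 0 0 1;0 0 0 0 0 1;0 0 0 0 0 1;0 0 0 0 0 1;0 0 0 0 0 1;0 0 0 0 0 1;0 0 0 0 0 1;0 0 0 0 0 1;0 0 0 0 0 1;0 0 0 0 0 1;0 0 0 0 0 1;0 0 0 0 0 1;0.45 0.97 0 0 0 0;0.45 0.97 0 0 0 0;0.47 0.97 0 0 0 0;0.47 0.96 0 0 0 0;0 0 0 0 0 0")

```text
t: 52.0
tool_pos: [0.6613, 0.0827, 0.1537]
orientation: [[-0.353, 0.935, -0.001], [0.935, 0.353, 0.001], [0.002, -0.0, -1.0]]
wrist_force: [-0.6, 1.1, -0.5]
width: 0.351
gripper_force: 0.0
```

Request:
step_arm(commands="0 0 0.8 0 0 0;0 0 0 0 0 0;0 0 0 0 0 0;0 0 0 0 0 0")

```text
t: 52.33
tool_pos: [0.6597, 0.0769, 0.1396]
orientation: [[-0.348, 0.938, -0.001], [0.938, 0.348, -0.0], [0.0, -0.001, -1.0]]
wrist_force: [0.8, 0.4, 0.8]
width: 0.349
gripper_force: 0.0
```

```bash
python3 - <<'E'
from h import *
go(.661,.0776,.0545,110.4)
E
```

```text
t 52.33 pos [0.6597 0.0769 0.1396] head 110.35 shift [0.01 0.07 4.26] turn z -0.01 tilt [-0.0008 -0.0003] F [0.8 0.4 0.8] q [-0.58  0.44  0.56  1.53 -0.24  1.24  0.37]
```

Request:
step_arm(commands="0 0.07 0.7 0 0 0;0 0 0.7 0 0 0;0 0 0.7 0 0 0;0 0 0.7 0 0 0;0 0 0.7 0 0 0;0 0 0.7 0 0 0;0 0 0 0 0 0;0 0 0 0 0 0")

```text
t: 53.0
tool_pos: [0.6606, 0.0779, 0.0543]
orientation: [[-0.348, 0.937, -0.002], [0.937, 0.348, -0.001], [0.0, -0.002, -1.0]]
wrist_force: [0.3, -0.7, 0.7]
width: 0.35
gripper_force: 0.0
```

Request:
step_arm(commands="0 0 0 0 0 0;0 0 0 0 0 0;0 0 0 0 0 0;0 0 0 0 0 0;0 0 0 0 0 0", fingers=1)

```text
t: 53.42
tool_pos: [0.662, 0.0781, 0.0568]
orientation: [[-0.349, 0.937, 0.001], [0.937, 0.349, 0.0], [-0.0, 0.001, -1.0]]
wrist_force: [-0.8, 0.1, 2.3]
width: 0.157
gripper_force: 30.0
```

Request:
step_arm(commands="0 0 0 0 0 -0.95;0 0 0 0 0 -0.95;0 0 0 0 0 -0.95;0 0 0 0 0 -0.95;0 0 0 0 0 -0.95;0 0 0 0 0 -0.95;0 0 0 0 0 -0.95;0 0 0 0 0 -0.95;0 0 0 0 0 -0.95;0 0 0 0 0 -0.95;0 0 0 0 0 -0.95;0 0 0 0 0 -0.95;0 0 0 0 0 -0.95;0 0 0 0 0 -0.95;0 0 0 0 0 -0.95;0 0 0 0 0 -0.85;0 0 0 0 0 0;0 0 0 0 0 0;0 0 0 0 0 0")

```text
t: 55.0
tool_pos: [0.6618, 0.0778, 0.0568]
orientation: [[-0.995, -0.1, 0.001], [-0.1, 0.995, 0.0], [-0.001, 0.0, -1.0]]
wrist_force: [-2.6, -0.8, 5.6]
width: 0.161
gripper_force: 30.0
```

Request:
step_arm(commands="0 0 0 0 0 0;0 0 0 0 0 0;0 0 0 0 0 0;0 0 -0.5 0 0 0;0 0 -0.8 0 0 0;0 0 -0.9 0 0 0;0 0 -0.9 0 0 0;0 0 -0.9 0 0 0;0 0 -0.9 0 0 0;0 0 0 0 0 0;0 0 0 0 0 0;0 0 0 0 0 0", fingers=0.3)

```text
t: 56.0
tool_pos: [0.6611, 0.0782, 0.1532]
orientation: [[-0.995, -0.103, -0.001], [-0.103, 0.995, 0.0], [0.001, 0.0, -1.0]]
wrist_force: [-0.2, -0.4, -0.7]
width: 0.349
gripper_force: 0.0
```

```bash
python3 - <<'E'
from h import *
from m import blobs
im,d,c=grab('wrist'); W=world(d,c); cv2.imwrite('pics/w6.png',im)
print('posts');blobs(W,.052,.085,(.5,.75,-.2,.2),100)
a=np.radians(MY); C,S=np.cos(a),np.sin(a)
r=(W[...,:2]-MO)*1000; X=r[...,0]*C+r[...,1]*S; Y=-r[...,0]*S+r[...,1]*C; Z=W[...,2]
for y0 in(-56,0,56):
    for x in range(-26,-2,3): 
        k=(abs(Y-y0)<15)&(abs(X-x)<1.5)
        if k.sum()>3: print(y0,x,round(float(np.nanmedian(Z[k])),4),end=' | ')
    print()
go(.6725,-.0336,.1,185.4)
E
```

```text
posts
498 med [ 0.6041 -0.0381  0.0604] rect c [604.7 -39.8] size [23.5 12.5] ang 6.0
442 med [0.5984 0.0167 0.0605] rect c [599.  16.] size [23.5 12.1] ang 6.3
1465 med [ 0.669  -0.0309  0.0556] rect c [671.9 -33.8] size [40.9 40.8] ang 60.9
823 med [0.6575 0.077  0.0765] rect c [660.9  77.4] size [41.3 14.1] ang 5.6
-56 -26 0.0166 | -56 -23 0.0168 | -56 -20 0.0168 | -56 -17 0.0241 | -56 -14 0.0246 | -56 -11 0.0246 | -56 -8 0.0243 | -56 -5 0.0172 | 
0 -26 0.0169 | 0 -23 0.0167 | 0 -20 0.0168 | 0 -17 0.0247 | 0 -14 0.0249 | 0 -11 0.0247 | 0 -8 0.0227 | 0 -5 0.0176 | 
56 -26 0.0168 | 56 -23 0.0168 | 56 -20 0.0168 | 56 -17 0.0242 | 56 -14 0.0248 | 56 -11 0.0248 | 56 -8 0.0246 | 56 -5 0.0169 | 
t 56.05 pos [0.6607 0.0781 0.1526] head -174.1 shift [-0.06 -5.62  2.63] turn z 0.1 tilt [-0.0018 -0.0002] F [0.2 0.3 0.5] q [-0.38  0.4   0.29  1.51 -0.12  1.25  1.6 ]
```

View pics/w6.png

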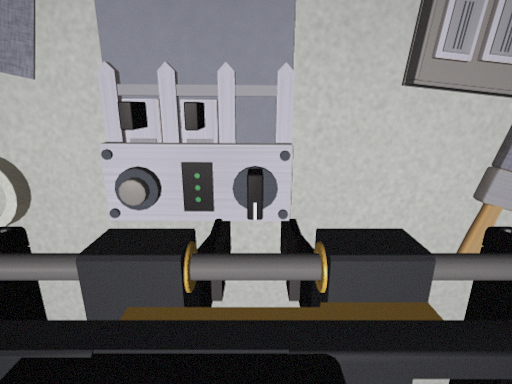

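The knob bar is back along x at (255,190). The sill is up (24.6 mm) at row 90 and the carriers are home. I shut the fingers and go over the button.

Request:
step_arm(commands="0 -0.94 0 0 0 0.1;0 -0.94 0 0 0 0;0 -0.94 0 0 0 0;0 -0.93 0 0 0 0;0 -0.93 0 0 0 0;-0.03 -0.93 0 0 0 0;0 0 0.8 0 0 0;0 0 0.9 0 0 0;0 0 0.9 0 0 0;0 0 0 0 0 0;0 0 0 0 0 0;0 0 0 0 0 0", fingers=1)

```text
t: 57.05
tool_pos: [0.673, -0.0343, 0.1022]
orientation: [[-0.996, -0.093, 0.0], [-0.093, 0.996, -0.0], [-0.0, -0.0, -1.0]]
wrist_force: [-0.2, 0.0, 0.3]
width: 0.006
gripper_force: 0.0
```

```bash
python3 - <<'E'
from h import *
go(.672,-.0337,.064,185.4)
E
```

```text
t 57.05 pos [ 0.673  -0.0343  0.1022] head -174.64 shift [0.05 0.03 1.91] turn z -0.01 tilt [ 0.0004 -0.0004] F [-0.2  0.   0.3] q [-0.24  0.46  0.33  1.54 -0.15  1.17  1.78]
```

Request:
step_arm(commands="0 0 0.6 0 0 0;0 0 0.6 0 0 0;0 0 0.4 0 0 0;0 0 0.2 0 0 0;0 0 0.15 0 0 0;0 0 0.1 0 0 0;0 0 0.1 0 0 0;0 0 0.1 0 0 0;0 0 0 0 0 0")

```text
t: 57.8
tool_pos: [0.6726, -0.0335, 0.0584]
orientation: [[-0.996, -0.094, -0.0], [-0.094, 0.996, 0.001], [0.0, 0.001, -1.0]]
wrist_force: [-5.1, 1.1, 9.6]
width: 0.009
gripper_force: 4.7
```

Request:
step_arm(commands="0 0 0.1 0 0 0;0 0 0 0 0 0;0 0 0 0 0 0")

```text
t: 58.05
tool_pos: [0.6727, -0.0334, 0.0583]
orientation: [[-0.996, -0.094, 0.0], [-0.094, 0.996, 0.001], [-0.0, 0.001, -1.0]]
wrist_force: [-10.4, 1.2, 18.1]
width: 0.001
gripper_force: 8.8
```

Request:
step_arm(commands="0 0 -0.4 0 0 0;0 0 -0.8 0 0 0;0 0 -0.9 0 0 0;0 0 -0.9 0 0 0;0 0 -0.9 0 0 0;0 0 -0.9 0 0 0;0 0 -0.5 0 0 0;0 0 0 0 0 0;0 0 0 0 0 0;0 0 0 0 0 0")

```text
t: 58.88
tool_pos: [0.6722, -0.0335, 0.1594]
orientation: [[-0.996, -0.094, -0.002], [-0.094, 0.996, 0.0], [0.002, 0.0, -1.0]]
wrist_force: [-0.0, 0.3, -0.7]
width: 0.005
gripper_force: 0.0
```

```bash
python3 - <<'E'
from h import *
from m import blobs
im,d,c=grab('wrist'); W=world(d,c)
print('posts');blobs(W,.052,.085,(.5,.75,-.2,.2),100)
im,d,c=grab('scene'); cv2.imwrite('pics/s7.png',im); W=world(d,c)
print('button');blobs(W,.0595,.07,(.65,.7,-.06,-.01),20); go(.672,-.034,.2,185.4)
E
```

```text
posts
387 med [ 0.604  -0.0401  0.0607] rect c [604.1 -40.1] size [23.1 11.6] ang 5.5
416 med [0.5988 0.0149 0.0606] rect c [599.1  15.6] size [23.5 12.1] ang 5.6
1386 med [ 0.6696 -0.0343  0.0555] rect c [671.9 -33.9] size [41.  40.5] ang 63.5
1181 med [0.6594 0.0727 0.0759] rect c [661.  77.] size [41.2 14.3] ang 6.0
button
78 med [ 0.6734 -0.0359  0.0628] rect c [672.9 -34.9] size [23.3 23.6] ang 41.1
t 58.98 pos [ 0.672  -0.0335  0.1591] head -174.6 shift [ 0.   -0.03 -2.05] turn z 0.0 tilt [-0.0023 -0.0001] F [-1.4  0.5  0.3] q [-0.24  0.41  0.33  1.48 -0.14  1.27  1.77]
```

View pics/s7.png

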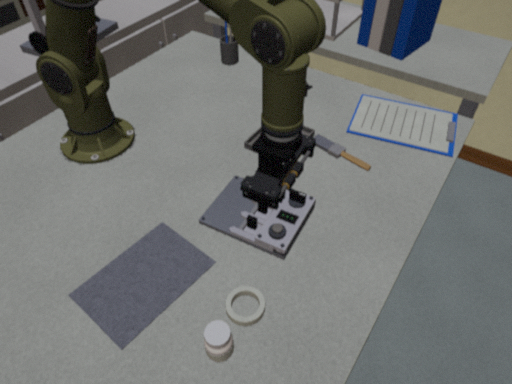

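The button bottomed out at 18 N and has sprung back. The mat is empty at (143,280), the jar and tape are in place, and the arm is clear of everything. Handing in.

```bash
python3 -c "
from station import ticket
print(ticket.close_job())"
```

```text
the job is handed in; nothing more can be done
None
```

The job is handed in at 59 s with no verdict shown: both fresh carriers (only two were present) are against their stops, all three used ones lie flat in the tray, the knob is locked with the sill up, and the start button was pressed and let go.

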